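# Blow off sanded pieces at the extraction box

## Robot

A 6-joint arm with a two-finger parallel gripper is mounted at the origin on a cart in front of the work surface, level with it; the furniture and walls round the work are solid. World frame = base frame: x ahead of the robot, y to its left, z up, the work surface at z = 0. Lengths are in m, angles in rad, forces in N, time in s.
With the tool pointing down it reaches from about 0.4 to 0.825 m from the base axis. Payload 7 kg.
Tool frame: the origin (TCP) lies at the very end of the fingers, on their centre line; the grasp point (between the pads) lies 19 mm behind it; z points along the fingers, y is the line along which they close (so a half turn about z gives the same grasp; the last joint's range is limited). The gripper opens to 88 mm and grips with 3 to 60 N. Pads are 19 mm wide; open, the fingers measure 130 mm over their backs; the gripper's body (78 mm by 193 mm) begins 47 mm behind the grasp point.
Start: joints at [-0.905, 0.359, 0.012, 0, -1.224, -0.288], TCP at [0.249, -0.627, 0.227] pointing down, gripper open.
Joint ranges: [-3.07, 3.07], [-1.43, 2.12], [-1.02, 1.25], [-3.03, 1.67], [-3.05, -0], [-3.03, 3.03]. Speed limits (rad/s): [2.39, 2.39, 3.01, 3.14, 3.14, 3.14].

## Interface

Orientations are given as a unit quaternion [w, x, y, z].
In Python, from station import manip gives the robot as it stands.
- The arm moves only by the tool play_rows, never from a script. Its argument "moves" is a list of rows, each an object of numbers: "x", "y", "z": the shift along the tool's x, y, z in mm; "yaw": the turn about the tool's z in degrees; "fingers": the finger opening in mm, from 0 to 87.6. In form: [{"x": .., "y": .., "z": .., "yaw": .., "fingers": ..}, ...]. A call has 1 to 10 rows; each row shifts and turns the commanded pose from where the row before left it, along the tool's axes as they then stand; what a row does not reach is not made up. A row lasts 1/12 s, in which the tool goes at most 41.7 mm and 7.16 degrees, less where a joint would pass 70% of its speed; a pose out of reach is approached as far as the arm can. A call is refused whole if a number of a shift passes 41.7 or a number of a turn 7.16, either way. A call with a gripper value outside its range is refused whole. The fingers move at their own pace and stop on an object; the grip force is fixed at half the most. Time passes only in rows, so rows that do not move let the fingers close. It gives the time, the measured TCP pose, the force, the opening and the grip force at its end, in the units of the state.
- manip.get_obs(): the state, without advancing time (a new reading comes with each control period).
- manip.camera(name): name is "scene" or "top"; returns the picture (400x640x3 uint8, red, green, blue); there is no depth.
- manip.camera_params(name): a dict with "vfov" (degrees; the focal length in pixels is half the picture's height over the tangent of half this angle, whatever the lens; pixels are square), "cx", "cy" (the principal point, pixels), "k1" (the pictures are not rectified: a ray, as slopes to the right and down, at radius r is drawn at 1 + k1 r^2 times it, then the intrinsics apply), "extrinsics" (4x4, takes a point from camera to world coordinates). Camera axes: x right, y down, z forward; pixel columns grow to the right and rows downward; lengths in m; the calibration is good to about 2 mm. A picture is of the moment at which its call begins. camera_params takes no time and is no camera call.
- manip.close_job(): hands the job in; it is judged then, once.
The state is a dict: "clock": time; "q": joint angles; "joint_vel": joint speeds; "joint_efforts": joint torques, N m; "tcp_pos": TCP position; "orientation": TCP orientation; "wrist_force": force on the tool from outside, world axes, zero at the start; "torque": the same for the moment, N m; "width": finger opening in m; "finger_force": force on a finger pad.
Only numpy, scipy, OpenCV 4.12 (cv2) and the standard library are available. Lean on these libraries where they do the work, as an engineer would, in place of code of your own. Each camera call takes 0.05 s, during which the arm holds its last target. There are 200 camera calls.

## Task

Blow the sanded pieces clean: set the red damper lever to 60 degrees (the green dot) and lay all the pieces, two or three, flat side by side on the grille of the extraction box, then open the yellow air valve to 40 degrees, leave it so for three seconds and shut it fully while the pieces still lie there; never open the air before the damper is at its mark, nor past 60 degrees, or dust and pieces fly. Afterwards put the damper lever back to its 15 degree standby mark (the yellow dot) and lay the clean pieces flat in the plywood tray. Leave the tape measure and the hex keys where they are.

Things in the scene. Friction and masses are not known exactly. Their poses are not given: they have to be found in the camera images.
- block_mid (a point): Sanded piece: plain pine block with square ends, 44 wide x 90 long x 35 high mm. The point is its centre, half-way up; its x axis is the width, y the length, z up. It is taken across its width. It may be absent (two or three of the four pieces are there).
- dado_mid (a point): Sanded piece: pine test piece with a 26 mm wide, 12 mm deep housing cut across its top near the middle, 56 wide x 120 long x 30 high mm. The point is its centre, half-way up; its x axis is the width, y the length, z up. It is taken across its width. It may be absent (two or three of the four pieces are there).
- mitre_mid (a point): Sanded piece: wooden offcut with one mitred end, 40 wide x 139 long x 32 high mm. The point is its centre, half-way up; its x axis is the width, y the length, z up. It is taken across its width. It may be absent (two or three of the four pieces are there).
- ply_mid (a point): Sanded piece: flat plywood piece, 60 wide x 110 long x 18 high mm. The point is its centre, half-way up; its x axis is the width, y the length, z up. It is taken across its width. It may be absent (two or three of the four pieces are there).
- grille (a point): Centre of the steel-bar grille, the top of the plywood extraction box, on the bars' surface, 86 mm above the bench. x points to the back of the box, y to its left, z up. It measures 182 (x) by 332 (y) mm inside a rim 12 mm thick, 6 mm above the bars; three pieces fit side by side, length along x, about 115 mm apart.
- air_bar (a point): Middle of the air bar, a fixed tube 21 mm thick and 180 mm long along x outside the left wall of the box, 200 mm from the grille's middle, 118 mm above the bench.
- damper (a joint): Damper lever on the duct at the right end of the box, rad: 0 = upright (shut), growing as it swings to the right (the box's -y) in the upright plane across the box; stop at 1.48. Friction (about 2 N at the grip) holds it where it is left. The quadrant behind has a tick each 15 degrees, a yellow dot at 15 degrees (standby) and a green dot at 60 degrees (1.047).
- lever_grip (a point): Centre of the damper lever's red round grip, 22 mm thick and 54 mm long, level, sticking out to the front of the box (its -x), 120 mm from the pivot. The lever's flat bar is at its rear end, so fingers from above can stand on both sides (y) of the grip. Axes turn with the lever.
- lever_pivot (a point): Point on the lever's axis of rotation (the box's x axis) in the plane of lever_grip, 60 mm above the bench. Lever grip = this point + 120 mm x (up x cos a - left x sin a), a = joint damper, left = the box's y axis. Axes as the box.
- valve (a joint): Air valve handle, rad: 0 = shut (across the pipe, pointing to the box's left, +y), growing counter-clockwise seen from above to 1.571 = full open (pointing to the front, the box's -x). Friction (about 3 N at the grip) holds it where it is left. The round plate beneath has a tick each 10 degrees and a green dot at 40 degrees (0.698).
- valve_grip (a point): Grip point of the yellow valve handle, a level flat bar 18 wide x 10 mm thick at 90 mm above the bench; the point is its middle height, 88 mm from the stem; the bar reaches from 30 to 122 mm from the stem. y points along the handle away from the stem. Free space beneath it.
- valve_stem (a point): Point on the vertical axis of the air valve, at the handle's height, left of the extraction box. Axes as the box.
- tray_floor (a point): Centre of the inner floor of the low plywood tray for the clean pieces, 6 mm above the bench. The floor measures 152 (x) by 306 (y) mm; the rim is 8 mm thick and stands 8 mm above the floor. Room for three pieces side by side with their length along x, about 98 mm apart. The tray is fixed to the bench.
- tape: Bystander: yellow tape measure, 42x97x66 mm, on the left; origin at the centre of its underside. Not to be moved.
- hexkeys: Bystander: red folding hex key set, 28x98x23 mm, on the right; origin at the centre of its underside. Not to be moved.

How it is judged:
On the way, in this order (a step that is already met when the one before it is completed fails the run):
1. the damper lever is at 60 degrees (within 5) and every piece lies flat and released on the grille, the air still shut (value of joint damper between 0.96 and 1.134 rad and value of joint valve below 0.07 rad and x of block_mid in the frame of grille between -0.095 and 0.095 m and y of block_mid in the frame of grille between -0.17 and 0.17 m and z of block_mid in the frame of grille between 0.0115 and 0.0225 m and angle between the z axis of each of block_mid, dado_mid, mitre_mid, ply_mid and the z axis of grille, either way round below 0.12 rad and x of dado_mid in the frame of grille between -0.095 and 0.095 m and y of dado_mid in the frame of grille between -0.17 and 0.17 m and z of dado_mid in the frame of grille between 0.009 and 0.02 m and x of mitre_mid in the frame of grille between -0.095 and 0.095 m and y of mitre_mid in the frame of grille between -0.17 and 0.17 m and z of mitre_mid in the frame of grille between 0.01 and 0.021 m and x of ply_mid in the frame of grille between -0.095 and 0.095 m and y of ply_mid in the frame of grille between -0.17 and 0.17 m and z of ply_mid in the frame of grille between 0.003 and 0.014 m and contact force between each of block, dado, mitre, ply and the fingers below 0.1 N), for 0.2 s.
2. the air valve stands at 40 degrees (within 5) for two seconds, with the damper lever at 60 degrees and the pieces on the grille (value of joint valve between 0.611 and 0.785 rad and value of joint damper between 0.96 and 1.134 rad and x of block_mid in the frame of grille between -0.095 and 0.095 m and y of block_mid in the frame of grille between -0.17 and 0.17 m and z of block_mid in the frame of grille between 0.0115 and 0.0225 m and angle between the z axis of each of block_mid, dado_mid, mitre_mid, ply_mid and the z axis of grille, either way round below 0.12 rad and x of dado_mid in the frame of grille between -0.095 and 0.095 m and y of dado_mid in the frame of grille between -0.17 and 0.17 m and z of dado_mid in the frame of grille between 0.009 and 0.02 m and x of mitre_mid in the frame of grille between -0.095 and 0.095 m and y of mitre_mid in the frame of grille between -0.17 and 0.17 m and z of mitre_mid in the frame of grille between 0.01 and 0.021 m and x of ply_mid in the frame of grille between -0.095 and 0.095 m and y of ply_mid in the frame of grille between -0.17 and 0.17 m and z of ply_mid in the frame of grille between 0.003 and 0.014 m), for 2 s.
3. the air valve is shut again (within 4 degrees) with the pieces still on the grille and the damper lever still at 60 degrees (value of joint valve below 0.07 rad and value of joint damper between 0.96 and 1.134 rad and x of block_mid in the frame of grille between -0.095 and 0.095 m and y of block_mid in the frame of grille between -0.17 and 0.17 m and z of block_mid in the frame of grille between 0.0115 and 0.0225 m and angle between the z axis of each of block_mid, dado_mid, mitre_mid, ply_mid and the z axis of grille, either way round below 0.12 rad and x of dado_mid in the frame of grille between -0.095 and 0.095 m and y of dado_mid in the frame of grille between -0.17 and 0.17 m and z of dado_mid in the frame of grille between 0.009 and 0.02 m and x of mitre_mid in the frame of grille between -0.095 and 0.095 m and y of mitre_mid in the frame of grille between -0.17 and 0.17 m and z of mitre_mid in the frame of grille between 0.01 and 0.021 m and x of ply_mid in the frame of grille between -0.095 and 0.095 m and y of ply_mid in the frame of grille between -0.17 and 0.17 m and z of ply_mid in the frame of grille between 0.003 and 0.014 m), for 0.2 s.
At the end, for the whole second after the job is handed in: The air valve is shut (within 4 degrees), the damper lever stands at 15 degrees (within 5), and every piece lies flat (within 7 degrees) on the floor of the tray, released and at rest (value of joint valve below 0.07 rad and value of joint damper between 0.175 and 0.349 rad and x of block_mid in the frame of tray_floor between -0.078 and 0.078 m and y of block_mid in the frame of tray_floor between -0.155 and 0.155 m and z of block_mid in the frame of tray_floor between 0.0115 and 0.0225 m and angle between the z axis of each of block_mid, dado_mid, mitre_mid, ply_mid and the z axis of tray_floor, either way round below 0.12 rad and x of dado_mid in the frame of tray_floor between -0.078 and 0.078 m and y of dado_mid in the frame of tray_floor between -0.155 and 0.155 m and z of dado_mid in the frame of tray_floor between 0.009 and 0.02 m and x of mitre_mid in the frame of tray_floor between -0.078 and 0.078 m and y of mitre_mid in the frame of tray_floor between -0.155 and 0.155 m and z of mitre_mid in the frame of tray_floor between 0.01 and 0.021 m and x of ply_mid in the frame of tray_floor between -0.078 and 0.078 m and y of ply_mid in the frame of tray_floor between -0.155 and 0.155 m and z of ply_mid in the frame of tray_floor between 0.003 and 0.014 m and contact force between each of block, dado, mitre, ply and the fingers below 0.1 N and linear speed of each of block, dado, mitre, ply below 0.03 m/s); the robot touches nothing.
It fails at once if the air valve is opened more than 12 degrees while the damper lever is below 50 degrees (value of joint valve above 0.21 rad and value of joint damper below 0.873 rad).
It fails at once if the air valve is opened past 60 degrees (value of joint valve above 1.047 rad).
It fails at once if the tape measure is moved more than 3 cm (distance of tape from where it was at the start of the episode above 0.03 m).
It fails at once if the hex key set is moved more than 3 cm (distance of hexkeys from where it was at the start of the episode above 0.03 m).
Of block, dado, mitre, ply only 2 to 3 are there at a start; the rules pass over those that are not, and their reading is None.
At some moment in a run one of block, dado, mitre, ply may be knocked a few centimetres aside while the robot is not near it.
Once in a run the grip may slacken for a moment while it holds something.
It also fails if it takes over 210 s, if anything falls off the work surface, if the arm or the gripper's body presses on something with over 40 N, if the wrist force passes 120 N, or if a joint passes its speed limit or range.

## Working session

There is one attempt and no reset: what is moved stays moved. The work goes in short steps, Python scripts to look and compute and a tool call to move; the robot and the scene stay as the last step left them, time stands still between calls to the robot, and variables do not carry over. Pictures are saved under pics/ and viewed, at most 15 in all, crops included, and the job is handed in when it is done.

Besides the shell and the picture viewer there is one more tool, called after "Emit:" as name([rows], argument=value, ...), one row to a line, values as JSON. play_rows: Moves the arm, as the interface text tells. Its arguments: {"type":"object","properties":{"moves":{"type":"array"}},"required":["moves"]}

```bash
mkdir -p pics; cat > h.py <<'E'
import numpy as np, cv2
from station import manip
def snap(c,name):
    im=np.asarray(manip.camera(c)); cv2.imwrite(f'pics/{name}.png',im[:,:,::-1]); return im
def par(c):
    p=manip.camera_params(c); f=200/np.tan(np.radians(p['vfov'])/2); return p,f,np.array(p['extrinsics'])
def pix2w(c,u,v,z):
    p,f,T=par(c); d=np.array([(u-p['cx'])/f,(v-p['cy'])/f]); s=d.copy()
    for _ in range(30): s=d/(1+p['k1']*(s@s))
    r=T[:3,:3]@np.array([s[0],s[1],1]); o=T[:3,3]; return o+r*(z-o[2])/r[2]
def w2pix(c,P):
    p,f,T=par(c); q=T[:3,:3].T@(np.array(P)-T[:3,3]); s=q[:2]/q[2]; s=s*(1+p['k1']*(s@s)); return s*f+[p['cx'],p['cy']]
E
python3 - <<'E'
from h import *
for c in('scene','top'):
    im=snap(c,c+'0'); p,f,T=par(c); print(c,p['k1'],f,T.round(3).tolist())
o=manip.get_obs(); print(o)
E
```

```text
scene 0.0301931179937095 498.51813576622493 [[0.713, -0.421, 0.561, -0.48], [-0.701, -0.433, 0.567, -1.073], [0.004, -0.797, -0.603, 1.222], [0.0, 0.0, 0.0, 1.0]]
top -0.05365394634012119 478.7332006939412 [[0.02, -0.975, 0.222, 0.23], [-1.0, -0.021, -0.0, -0.018], [0.005, -0.221, -0.975, 1.54], [0.0, 0.0, 0.0, 1.0]]
{'clock': 0.1, 'q': array([-9.04900068e-01,  3.59307322e-01,  1.11447447e-02, -3.36774938e-04,
       -1.22405797e+00, -2.88076764e-01]), 'joint_vel': array([ 1.21332028e-03, -9.64710331e-05,  4.09593608e-03,  1.08723957e-03,
       -6.06544571e-04, -1.37360820e-04]), 'joint_efforts': array([-2.69089411e-03, -5.84163451e+01,  2.93751258e+01,  7.01545089e+00,
        1.02048274e-02, -4.81422228e-05]), 'tcp_pos': array([ 0.24881619, -0.62700335,  0.22571391]), 'orientation': array([-1.86279473e-04, -1.87731784e-01,  9.82220059e-01,  7.05314286e-04]), 'wrist_force': array([-0.19681985,  0.30919555,  0.17296181]), 'torque': array([0.02557438, 0.01845833, 0.02664588]), 'finger_force': 0.0, 'width': 0.08784699917162651}
```

View pics/scene0.png

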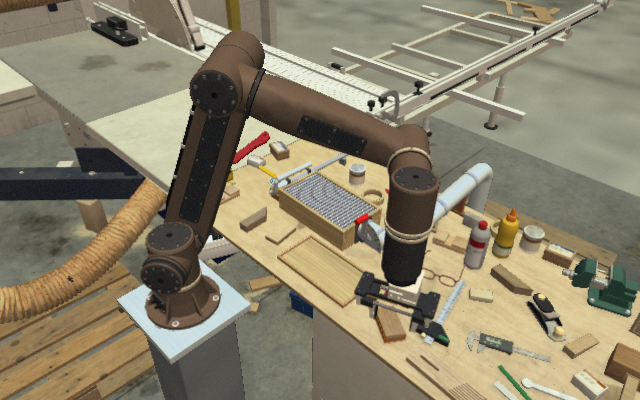

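View pics/top0.png

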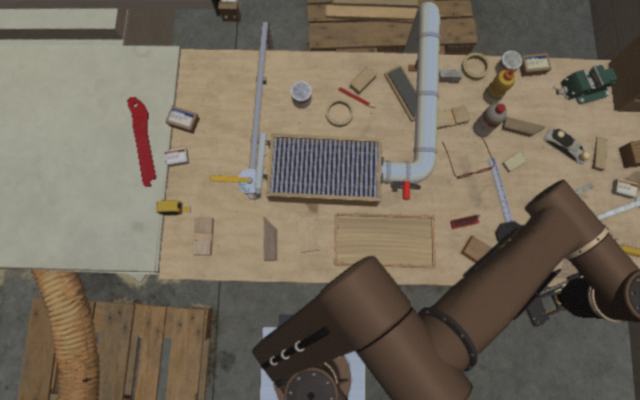

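The top view shows the box at about (325,168), the tray at (384,240), the valve at (250,180), the lever grip at (406,190), the tape at (168,207) and the hex keys at (465,221). Candidate pieces are at (203,236), (270,240), (311,235) and (475,248). I'll zoom in.

```bash
python3 - <<'E'
import cv2
a=cv2.imread('pics/top0.png')[125:290,150:350]; cv2.imwrite('pics/c1.png',cv2.resize(a,None,fx=4,fy=3.6363,interpolation=cv2.INTER_CUBIC))
a=cv2.imread('pics/top0.png')[140:290,320:520]; cv2.imwrite('pics/c2.png',cv2.resize(a,None,fx=4,fy=4,interpolation=cv2.INTER_CUBIC))
E
```

```text
(no output)
```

View pics/c1.png

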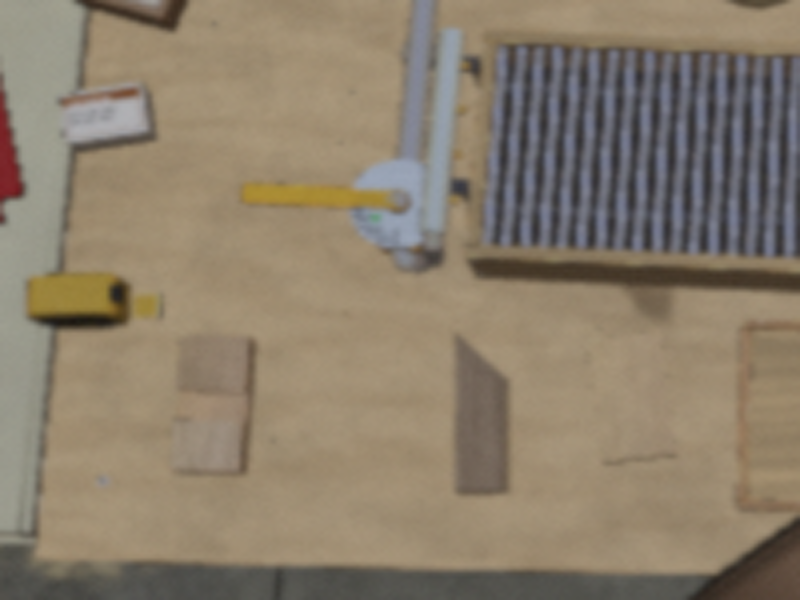

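View pics/c2.png

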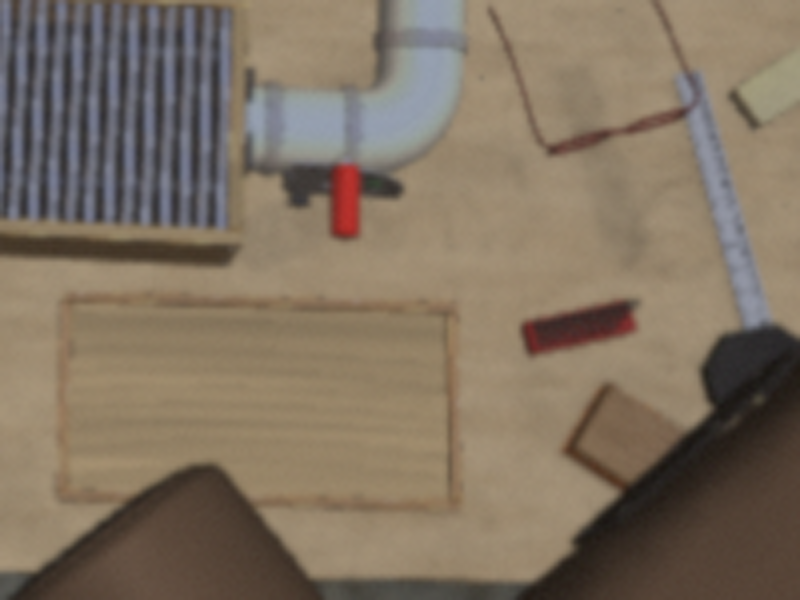

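The dado lies at c1 (215,405), the mitre at (482,420), and a faint plywood-like outline at (640,395). The valve is shut. There is a brown block at c2 (630,430). I'll check these two doubtful items in the scene picture.

```bash
python3 - <<'E'
from h import *
a=cv2.imread('pics/scene0.png')[120:360,200:440]
cv2.imwrite('pics/c3.png',cv2.resize(a,(600,600),interpolation=cv2.INTER_CUBIC))
def c1(u,v): return 150+u/4-.375, 125+v/3.6363-.36
def c2(u,v): return 320+u/4-.375,140+v/4-.375
def show(n,pts,f,z):
    P=np.array([pix2w('top',*f(*p),z)[:2] for p in pts]); print(n,P.round(4).tolist(),'mean',P.mean(0).round(4),'sides',np.linalg.norm(P-np.roll(P,-1,0),axis=1).round(4), 'ang',np.degrees(np.arctan2(*(P[0]-P[-1])[::-1])).round(1))
show('dado',[(182,337),(253,339),(246,472),(173,471)],c1,.03)
show('mitre',[(457,336),(508,380),(508,493),(456,493)],c1,.032)
show('ply',[(603,350),(672,340),(677,457),(603,464)],c1,.018)
show('tray',[(62,297),(456,307),(458,507),(60,497)],c2,.014)
show('rim',[(490,35),],c1,.092)
show('rim',[(245,5),(240,238)],c2,.092)
show('rimFL',[(470,250)],c1,.092)
show('stem',[(400,200)],c1,.095); show('tip',[(243,192)],c1,.095)
show('lever',[(346,168),(345,236)],c2,.18)
show('blockR',[(608,385),(685,435),(628,487),(568,447)],c2,.035)
show('tape',[(28,278),(126,278),(126,318),(28,318)],c1,.066)
show('hex',[(520,325),(632,303),(636,328),(530,352)],c2,.023)
E
```

```text
dado [[0.4822, 0.3862], [0.4817, 0.3289], [0.3649, 0.3264], [0.3644, 0.3843]] mean [0.4233 0.3565] sides [0.0573 0.1168 0.0579 0.1178] ang 0.9
mitre [[0.4877, 0.1652], [0.4496, 0.1229], [0.3514, 0.119], [0.3505, 0.1597]] mean [0.4098 0.1417] sides [0.0569 0.0982 0.0408 0.1372] ang 2.3
ply [[0.48, 0.0489], [0.4902, -0.0064], [0.3867, -0.0127], [0.3794, 0.0459]] mean [0.4341 0.0189] sides [0.0562 0.1037 0.059  0.1007] ang 1.7
tray [[0.506, -0.0627], [0.5043, -0.3826], [0.3432, -0.3796], [0.3452, -0.0634]] mean [ 0.4247 -0.2221] sides [0.3199 0.1612 0.3161 0.1608] ang 0.3
rim [[0.7456, 0.1443]] mean [0.7456 0.1443] sides [0.] ang 0.0
rim [[0.731, -0.2029], [0.5411, -0.1976]] mean [ 0.6361 -0.2003] sides [0.1899 0.1899] ang -1.6
rimFL [[0.5519, 0.1513]] mean [0.5519 0.1513] sides [0.] ang 0.0
stem [[0.594, 0.2075]] mean [0.594  0.2075] sides [0.] ang 0.0
tip [[0.5985, 0.3308]] mean [0.5985 0.3308] sides [0.] ang 0.0
lever [[0.5764, -0.265], [0.5253, -0.2633]] mean [ 0.5508 -0.2642] sides [0.0511 0.0511] ang -1.9
blockR [[0.4399, -0.4976], [0.4011, -0.5576], [0.3594, -0.5099], [0.3901, -0.4634]] mean [ 0.3976 -0.5071] sides [0.0714 0.0634 0.0557 0.0604] ang -34.5
tape [[0.5253, 0.5031], [0.527, 0.425], [0.4918, 0.4221], [0.4901, 0.4998]] mean [0.5086 0.4625] sides [0.0781 0.0353 0.0777 0.0354] ang 5.5
hex [[0.489, -0.432], [0.5088, -0.5242], [0.4883, -0.5265], [0.4672, -0.4393]] mean [ 0.4883 -0.4805] sides [0.0943 0.0206 0.0897 0.023 ] ang 18.5
```

View pics/c3.png

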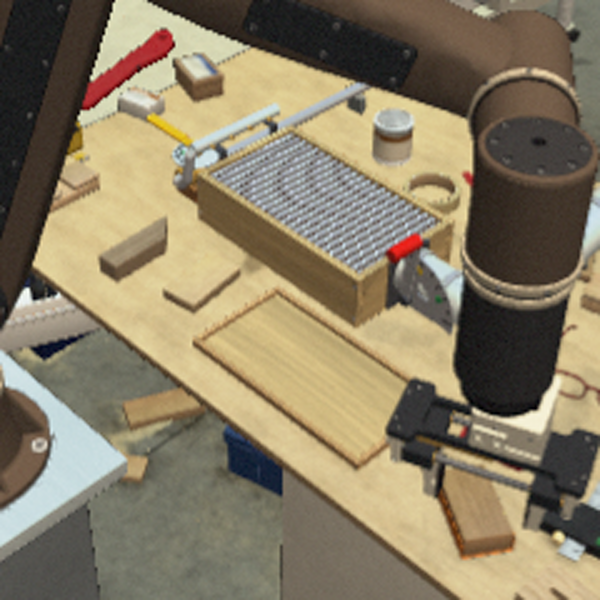

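Three pieces are present: dado, mitre and ply (a real slab at c3 (203,285)). The brown piece on the right has no matching size, so it is clutter. Next I'll zoom on the damper quadrant.

```bash
cat >> h.py <<'E'
def tri(pt,ps):
    from scipy.optimize import least_squares
    r=least_squares(lambda P:np.r_[w2pix('top',P)-pt,w2pix('scene',P)-ps],[.5,0,.1]); return r.x,r.fun
E
python3 - <<'E'
from h import *
a=cv2.imread('pics/scene0.png')[205:265,345:395]; b=cv2.imread('pics/top0.png')[165:215,375:435]
cv2.imwrite('pics/c4.png',np.hstack([cv2.resize(a,(400,480),interpolation=cv2.INTER_CUBIC),cv2.resize(b,(384,320),interpolation=cv2.INTER_CUBIC)[:, :] if 0 else cv2.copyMakeBorder(cv2.resize(b,(384,320),interpolation=cv2.INTER_CUBIC),0,160,0,0,cv2.BORDER_CONSTANT)]))
s=lambda u,v:(200+u/2.5-.3,120+v/2.5-.3)
print(tri((320+345.5/4-.4,140+202/4-.4),s(405,248)))
for n,p in dict(plyL=(165,293),plyR=(242,271),plyB=(196,307)).items(): print(n,pix2w('scene',*s(*p),.018).round(4))
for n,p in dict(trayL=(194,342),trayT=(279,291),trayB=(360,464)).items(): print(n,pix2w('scene',*s(*p),.014).round(4))
for n,p in dict(rimL=(198,180),rimT=(290,128),rimB=(360,277),rimR=(455,219)).items(): print(n,pix2w('scene',*s(*p),.092).round(4))
print('mitre',pix2w('scene',*s(101,258),.032),pix2w('scene',*s(166,219),.032))
E
```

```text
(array([ 0.55255068, -0.26544564,  0.17611229]), array([ 0.20791403, -0.26704853, -0.36972071,  0.11176582]))
plyL [0.3769 0.0331 0.018 ]
plyR [ 0.4924 -0.0091  0.018 ]
plyB [ 0.389 -0.022  0.018]
trayL [ 0.3408 -0.0721  0.014 ]
trayT [ 0.5034 -0.0775  0.014 ]
trayB [ 0.3429 -0.3873  0.014 ]
rimL [0.5341 0.1337 0.092 ]
rimT [0.74   0.1381 0.092 ]
rimB [ 0.5425 -0.1996  0.092 ]
rimR [ 0.7426 -0.2077  0.092 ]
mitre [0.35004099 0.14870525 0.032     ] [0.48255142 0.15421099 0.032     ]
```

View pics/c4.png

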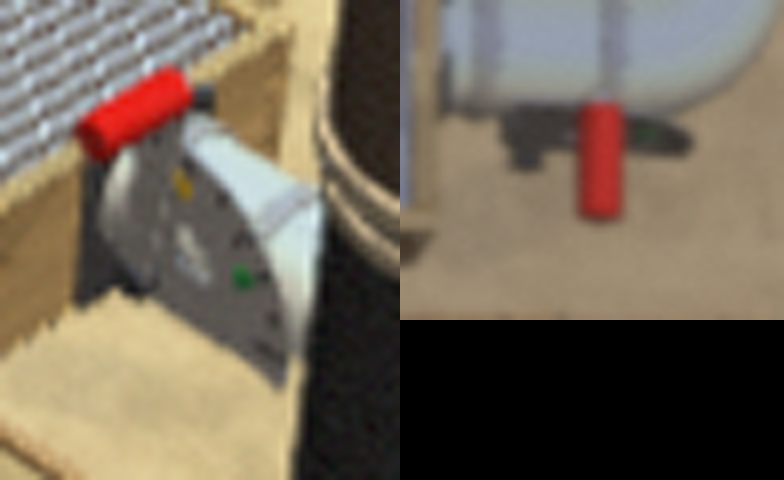

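The grip is red and the lever looks nearly upright. The yellow dot is at crop (183,185) and the green dot at (242,278); in the top view green is at (650,132). I'll fit the pivot and the box.

```bash
python3 - <<'E'
from h import *
from scipy.optimize import least_squares
s=lambda u,v:np.array((345+u/8-.45,205+v/8-.45)); t=lambda u,v:np.array((375+(u-400)/6.4-.4,165+v/6.4-.4))
yaw=np.radians(-1.5)
def dot(x,py,r,a): 
    L=np.array([-np.sin(yaw),np.cos(yaw),0]); return np.array([x,py,.06])+r*(np.array([0,0,1])*np.cos(a)-L*np.sin(a))
g,y=np.radians([60,15])
f=lambda p:np.r_[w2pix('scene',dot(*p,g))-s(242,278),w2pix('scene',dot(*p,y))-s(183,185),w2pix('top',dot(*p,g))-t(650,132)]
r=least_squares(f,[.58,-.25,.1]); print(r.x,r.fun.round(2))
# grip ends: fit x,a with pivot py from quadrant
gt=(t(600,105)+t(600,217))/2
print(tri(gt,s(134,115)))
# fit grip with py free
f2=lambda p:np.r_[w2pix('scene',dot(p[0],p[1],.12,p[2]))-s(134,115),w2pix('top',dot(p[0],p[1],.12,p[2]))-gt,(p[1]-r.x[1])/.004]
q=least_squares(f2,[.55,-.25,.1]); print(q.x,np.degrees(q.x[2]),q.fun.round(2))
# box fit: rim corners top & scene
T=[((150+490/4-.4,125+35/3.6363-.4),1,1),((150+470/4-.4,125+250/3.6363-.4),-1,1),((320+245/4-.4,140+5/4-.4),1,-1),((320+240/4-.4,140+238/4-.4),-1,-1)]
S=[((200+198/2.5-.3,120+180/2.5-.3),-1,1),((200+290/2.5-.3,120+128/2.5-.3),1,1),((200+360/2.5-.3,120+277/2.5-.3),-1,-1),((200+455/2.5-.3,120+219/2.5-.3),1,-1)]
def box(p,hx,hy,z,T,S):
    o=[]
    for c,L in(('top',T),('scene',S)):
        for uv,i,j in L:
            co,si=np.cos(p[2]),np.sin(p[2]); o.append(w2pix(c,[p[0]+co*i*hx-si*j*hy,p[1]+si*i*hx+co*j*hy,z])-uv)
    return np.concatenate(o)
b=least_squares(lambda p:box(p,.103,.178,.092,T,S),[.64,-.03,0],loss='soft_l1'); print('box',b.x,np.degrees(b.x[2]),b.fun.round(1))
c2=lambda u,v:(320+u/4-.4,140+v/4-.4); c3=lambda u,v:(200+u/2.5-.3,120+v/2.5-.3)
T=[(c2(62,297),1,1),(c2(456,307),1,-1),(c2(458,507),-1,-1),(c2(60,497),-1,1)]
S=[(c3(194,342),-1,1),(c3(279,291),1,1),(c3(360,464),-1,-1)]
b=least_squares(lambda p:box(p,.084,.161,.014,T,S),[.42,-.22,0],loss='soft_l1'); print('tray',b.x,np.degrees(b.x[2]),b.fun.round(1))
c1=lambda u,v:(150+u/4-.4,125+v/3.6363-.4)
T=[(c1(603,464),-1,1),(c1(677,457),-1,-1)];S=[(c3(165,293),-1,1),(c3(242,271),1,-1),(c3(196,307),-1,-1)]
b=least_squares(lambda p:box(p,.055,.030,.018,T,S),[.42,0,0],loss='soft_l1'); print('ply',b.x,np.degrees(b.x[2]),b.fun.round(1))
E
```

```text
[ 0.5886922  -0.25172242  0.06084872] [ 0.16 -0.22  0.1   0.01 -0.09  0.25]
(array([ 0.55300784, -0.26465868,  0.17568762]), array([ 0.03722867, -0.04782027, -0.06622079,  0.02001041]))
[ 0.55204421 -0.25145509  0.1135361 ] 6.505139462046699 [-0.17 -0.58  0.39  0.12  0.07]
box [ 0.64448088 -0.02761172 -0.0211494 ] -1.2117712387450117 [-1.1 -1.6 -0.5  2.1  1.5 -3.7  1.9  1.1 -1.1 -3.2  0.2 -2.  -0.1  1.1
  0.2 -0.1]
tray [ 0.42632536 -0.22487088 -0.00202729] -0.11615503993087686 [ 0.5 -1.4  1.  -1.7  2.   0.4  0.1  0.8 -1.2 -1.4 -1.1 -2.6 -0.6 -0.1]
ply [0.43826839 0.01833602 0.096953  ] 5.554997551554079 [ 1.  -0.3  1.3  0.2 -0.9 -1.7  0.1 -0.8 -1.5 -0.3]
```

Emit:
play_rows([
  {"yaw": 7.16,"z": -8,"x": 0,"y": 0,"fingers": 50},
  {"yaw": 7.16,"z": -8,"x": 0,"y": 0,"fingers": 50},
  {"yaw": 7.16,"z": -8,"x": 0,"y": 0,"fingers": 50},
  {"x": -20,"y": 25,"z": 0,"yaw": 0,"fingers": 50},
  {"x": -25,"y": 30,"z": 0,"yaw": 0,"fingers": 50},
  {"x": -25,"y": 30,"z": 0,"yaw": 0,"fingers": 50},
  {"x": -25,"y": 30,"z": 0,"yaw": 0,"fingers": 50},
  {"x": -25,"y": 30,"z": 0,"yaw": 0,"fingers": 50},
  {"x": -25,"y": 30,"z": 0,"yaw": 0,"fingers": 50},
  {"x": -25,"y": 30,"z": 0,"yaw": 0,"fingers": 50},
])

```text
clock: 0.93
tcp_pos: [0.419, -0.4201, 0.2503]
orientation: [-0.0, -0.001, 1.0, 0.0]
wrist_force: [0.2, -0.4, -0.7]
width: 0.0502
finger_force: 0.0
```

Emit:
play_rows([
  {"x": -25,"y": 30,"z": 0,"yaw": 0,"fingers": 50},
  {"x": -25,"y": 30,"z": 0,"yaw": 0,"fingers": 50},
  {"x": -25,"y": 30,"z": 0,"yaw": 0,"fingers": 50},
  {"x": -20,"y": 25,"z": 0,"yaw": 0,"fingers": 50},
  {"x": 0,"y": 0,"z": 0,"yaw": 0,"fingers": 50},
  {"x": 0,"y": 0,"z": 0,"yaw": 0,"fingers": 50},
])

```text
clock: 1.43
tcp_pos: [0.5139, -0.305, 0.25]
orientation: [-0.0, -0.003, 1.0, 0.0]
wrist_force: [0.6, -0.6, 0.1]
width: 0.0503
finger_force: 0.0
```

Emit:
play_rows([
  {"x": -17,"y": 20,"z": 0,"yaw": 0,"fingers": 50},
  {"x": -16,"y": 20,"z": 0,"yaw": 0,"fingers": 50},
  {"x": 0,"y": 0,"z": 30,"yaw": 0,"fingers": 50},
  {"x": 0,"y": 0,"z": 30,"yaw": 0,"fingers": 50},
  {"x": 0,"y": 0,"z": 20,"yaw": 0,"fingers": 50},
  {"x": 0,"y": 0,"z": 12,"yaw": 0,"fingers": 50},
  {"x": 0,"y": 0,"z": 0,"yaw": 0,"fingers": 50},
])

```text
clock: 2.02
tcp_pos: [0.5433, -0.2669, 0.1551]
orientation: [-0.003, -0.001, 1.0, 0.001]
wrist_force: [-0.6, 0.8, -0.3]
width: 0.0502
finger_force: 0.0
```

```bash
python3 - <<'E'
from h import *
a=snap('scene','s1')[190:290,320:420]; cv2.imwrite('pics/c5.png',cv2.resize(a[:,:,::-1],(600,600),interpolation=cv2.INTER_CUBIC))
E
```

```text
(no output)
```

View pics/c5.png

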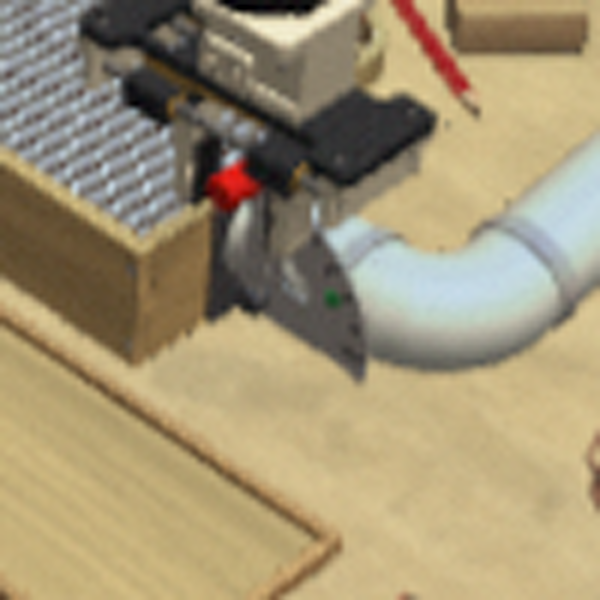

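The red grip (235,187) sits between the fingers. I'll close on it.

Emit:
play_rows([
  {"x": 0,"y": 0,"z": 0,"yaw": 0,"fingers": 15},
  {"x": 0,"y": 0,"z": 0,"yaw": 0,"fingers": 15},
  {"x": 0,"y": 0,"z": 0,"yaw": 0,"fingers": 15},
  {"x": 0,"y": 0,"z": 0,"yaw": 0,"fingers": 15},
  {"x": 0,"y": 0,"z": 0,"yaw": 0,"fingers": 15},
  {"x": 0,"y": 0,"z": 0,"yaw": 0,"fingers": 15},
])

```text
clock: 2.57
tcp_pos: [0.5462, -0.2664, 0.1593]
orientation: [0.001, -0.001, 1.0, -0.0]
wrist_force: [-0.0, 2.3, 3.8]
width: 0.0216
finger_force: 30.0
```

Emit:
play_rows([
  {"x": 0,"y": -8.5,"z": 1.5,"yaw": 0,"fingers": 15},
  {"x": 0,"y": -8,"z": 2,"yaw": 0,"fingers": 15},
  {"x": 0,"y": -9,"z": 3,"yaw": 0,"fingers": 15},
  {"x": 0,"y": -8.5,"z": 3,"yaw": 0,"fingers": 15},
  {"x": 0,"y": -16.5,"z": 9,"yaw": 0,"fingers": 15},
  {"x": 0,"y": -15,"z": 11.5,"yaw": 0,"fingers": 15},
  {"x": 0,"y": -13,"z": 13.5,"yaw": 0,"fingers": 15},
  {"x": 0,"y": -10.5,"z": 15.5,"yaw": 0,"fingers": 15},
  {"x": 0,"y": 0,"z": 0,"yaw": 0,"fingers": 15},
  {"x": 0,"y": 0,"z": 0,"yaw": 0,"fingers": 15},
])

```text
clock: 3.4
tcp_pos: [0.544, -0.3551, 0.0976]
orientation: [-0.002, -0.001, 1.0, 0.001]
wrist_force: [-4.3, 1.8, -6.3]
width: 0.0213
finger_force: 29.9
```

```bash
python3 - <<'E'
from h import *
a=snap('scene','s2')[190:290,320:420]; b=snap('top','t2')[150:230,370:450]
cv2.imwrite('pics/c6.png',np.hstack([cv2.resize(x[:,:,::-1],(400,400),interpolation=cv2.INTER_CUBIC) for x in(a,b)]))
E
```

```text
(no output)
```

View pics/c6.png

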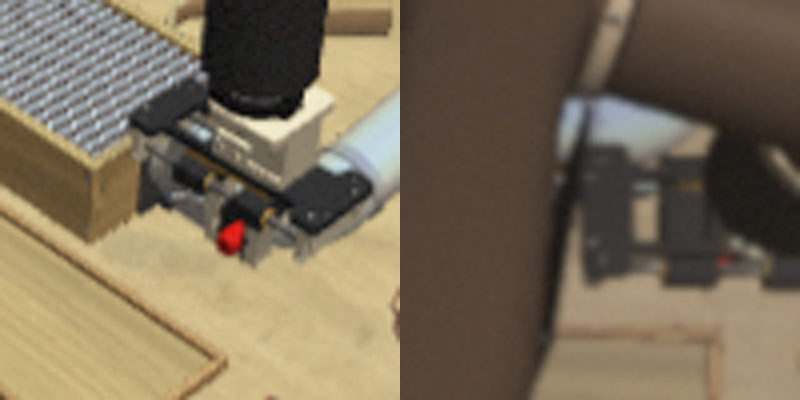

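The grip moved with the fingers and shows at (232,238). I'll release, rise and check the angle.

Emit:
play_rows([
  {"x": 0,"y": 0,"z": 0,"yaw": 0,"fingers": 50},
  {"x": 0,"y": 0,"z": 0,"yaw": 0,"fingers": 50},
  {"x": 0,"y": 0,"z": 0,"yaw": 0,"fingers": 50},
  {"x": 0,"y": 0,"z": 0,"yaw": 0,"fingers": 50},
  {"x": 0,"y": 0,"z": -30,"yaw": 0,"fingers": 50},
  {"x": 0,"y": 0,"z": -40,"yaw": 0,"fingers": 75},
  {"x": 0,"y": 0,"z": -40,"yaw": 0,"fingers": 75},
  {"x": 0,"y": 30,"z": -25,"yaw": 0,"fingers": 75},
  {"x": 0,"y": 40,"z": 0,"yaw": 0,"fingers": 75},
  {"x": 0,"y": 40,"z": 0,"yaw": 0,"fingers": 75},
])

```text
clock: 4.33
tcp_pos: [0.5471, -0.2452, 0.2377]
orientation: [0.003, -0.001, 1.0, -0.001]
wrist_force: [1.0, 1.2, -1.3]
width: 0.0737
finger_force: 0.0
```

Emit:
play_rows([
  {"x": 0,"y": 40,"z": 0,"yaw": 0,"fingers": 75},
  {"x": 0,"y": 40,"z": 0,"yaw": 0,"fingers": 75},
  {"x": 5,"y": 40,"z": 0,"yaw": 0,"fingers": 75},
  {"x": 10,"y": 40,"z": 0,"yaw": 0,"fingers": 75},
  {"x": 15,"y": 38,"z": 0,"yaw": 0,"fingers": 75},
  {"x": 15,"y": 38,"z": 0,"yaw": 0,"fingers": 75},
  {"x": 15,"y": 38,"z": 0,"yaw": 0,"fingers": 75},
  {"x": 15,"y": 38,"z": 0,"yaw": 0,"fingers": 75},
  {"x": 0,"y": 0,"z": 0,"yaw": 0,"fingers": 75},
  {"x": 0,"y": 0,"z": 0,"yaw": 0,"fingers": 75},
])

```text
clock: 5.17
tcp_pos: [0.4699, 0.0687, 0.2359]
orientation: [0.001, -0.004, 1.0, 0.001]
wrist_force: [1.7, 0.0, 0.6]
width: 0.0749
finger_force: 0.0
```

```bash
cat >> h.py <<'E'
def redgrip():
    out={}
    for c in('scene','top'):
        im=np.asarray(manip.camera(c)).astype(int); m=(im[:,:,0]>120)&(im[:,:,1]<60)&(im[:,:,2]<70)
        x0,y0,x1,y1=(345,190,410,275) if c=='scene' else (380,165,450,210)
        mm=np.zeros_like(m); mm[y0:y1,x0:x1]=m[y0:y1,x0:x1]; v,u=np.nonzero(mm); out[c]=((u.min()+u.max())/2,(v.min()+v.max())/2,len(u))
    P,e=tri(out['top'][:2],out['scene'][:2]); print(out,P.round(4),e.round(1),'ang',np.degrees(np.arctan2(-(P[1]+.2515),P[2]-.06)))
E
python3 - <<'E'
from h import *
try: redgrip()
except Exception as e: print(e)
a=snap('scene','s3'); b=snap('top','t3')
A=cv2.resize(a[205:265,345:405],(400,400),interpolation=cv2.INTER_CUBIC);B=cv2.resize(b[150:230,360:440],(400,400),interpolation=cv2.INTER_CUBIC)
cv2.imwrite('pics/c7.png',np.hstack([A,B])[:,:,::-1])
E
```

```text
{'scene': (np.float64(386.0), np.float64(220.5), 106), 'top': (np.float64(432.0), np.float64(196.0), 78)} [ 0.5432 -0.3449  0.2117] [ 4.1 -5.2 -7.1  2.3] ang 31.631742625985083
```

View pics/c7.png

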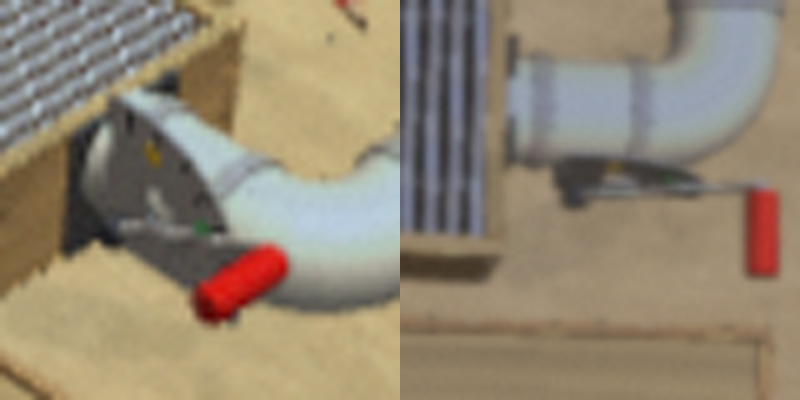

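The grip is at the scene crop (242,283) and top crop (762,232), and the bar passes by the green dot. I'll compute the angle.

```bash
python3 - <<'E'
from h import *
from scipy.optimize import least_squares
s=np.array((380.9,247.1)); t=np.array((432.,196.))
P,e=tri(t,s); print(P,e.round(2),np.degrees(np.arctan2(-(P[1]+.2515),P[2]-.06)))
f=lambda p:np.r_[w2pix('scene',[p[0],p[1]-.12*np.sin(p[2]),.06+.12*np.cos(p[2])])-s,w2pix('top',[p[0],p[1]-.12*np.sin(p[2]),.06+.12*np.cos(p[2])])-t,(p[1]+.2515)/.003]
r=least_squares(f,[.55,-.25,1]);print(r.x,np.degrees(r.x[2]),r.fun.round(2))
E
```

```text
[ 0.5509502  -0.35707901  0.11006534] [ 0.13 -0.16 -0.22  0.07] 64.62978992366115
[ 0.55002654 -0.2500583   1.12040914] 64.19471513338034 [-0.1  -0.14  0.63 -0.02  0.48]
```

```bash
python3 - <<'E'
from h import *
def g(c,x,r,a,k): 
    p=w2pix(c,[x,-.2515-r*np.sin(np.radians(a)),.06+r*np.cos(np.radians(a))]); return ((p+.4-[345,205])*6.667 if c=='scene' else (p+.4-[360,150])*5+[400,0]).round(0)
print('dot',g('scene',.5887,.061,60,0))
for a in(58,60,62,64,66): print(a,[g('scene',.578,r,a,0).tolist() for r in(0,.04,.061,.1,.12)],g('scene',.551,.12,a,0),g('top',.551,.12,a,0))
E
```

```text
dot [204. 228.]
58 [[109.0, 234.0], [161.0, 234.0], [189.0, 234.0], [243.0, 235.0], [271.0, 235.0]] [237. 260.] [761. 226.]
60 [[109.0, 234.0], [162.0, 237.0], [191.0, 238.0], [245.0, 241.0], [274.0, 242.0]] [240. 267.] [764. 228.]
62 [[109.0, 234.0], [163.0, 239.0], [192.0, 242.0], [247.0, 247.0], [277.0, 250.0]] [242. 275.] [766. 229.]
64 [[109.0, 234.0], [164.0, 241.0], [193.0, 245.0], [249.0, 253.0], [279.0, 257.0]] [245. 282.] [767. 230.]
66 [[109.0, 234.0], [164.0, 244.0], [194.0, 249.0], [251.0, 259.0], [281.0, 264.0]] [247. 290.] [769. 232.]
```

```bash
python3 - <<'E'
import cv2
a=cv2.imread('pics/s3.png')[225:260,355:395]; cv2.imwrite('pics/c8.png',cv2.resize(a,(640,560),interpolation=cv2.INTER_NEAREST))
E
```

```text
(no output)
```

View pics/c8.png

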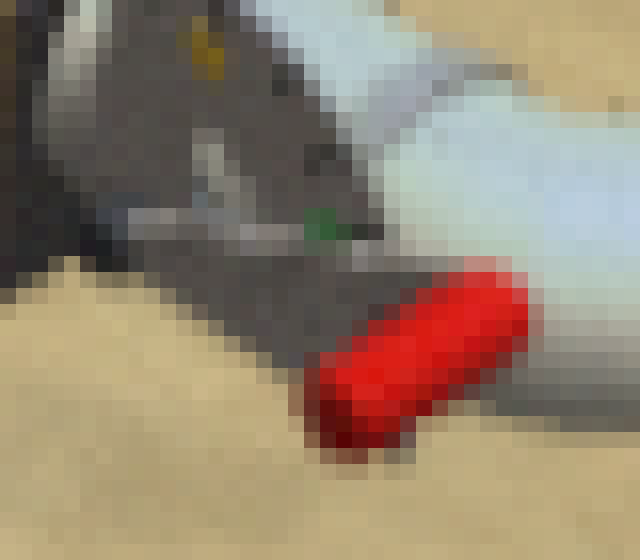

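Three clues (triangulation, bar slope, grip position) agree on about 64°, too near the 65° limit. I'll go back and take 4° off.

Emit:
play_rows([
  {"x": -7,"y": -38.5,"z": 0,"yaw": 0,"fingers": 50},
  {"x": -7,"y": -38.5,"z": 0,"yaw": 0,"fingers": 50},
  {"x": -7,"y": -38.5,"z": 0,"yaw": 0,"fingers": 50},
  {"x": -7,"y": -38.5,"z": 0,"yaw": 0,"fingers": 50},
  {"x": -7,"y": -38.5,"z": 0,"yaw": 0,"fingers": 50},
  {"x": -7,"y": -38.5,"z": 0,"yaw": 0,"fingers": 50},
  {"x": -7,"y": -38.5,"z": 0,"yaw": 0,"fingers": 50},
  {"x": -7,"y": -38.5,"z": 0,"yaw": 0,"fingers": 50},
  {"x": -7,"y": -38.5,"z": 0,"yaw": 0,"fingers": 50},
  {"x": -7,"y": -38.5,"z": 0,"yaw": 0,"fingers": 50},
])

```text
clock: 6.2
tcp_pos: [0.5403, -0.3226, 0.2342]
orientation: [-0.0, 0.0, 1.0, -0.0]
wrist_force: [0.9, 0.7, 0.6]
width: 0.0497
finger_force: 0.0
```

Emit:
play_rows([
  {"x": -7,"y": -39,"z": 0,"yaw": 0,"fingers": 50},
  {"x": 0,"y": 0,"z": 40,"yaw": 0,"fingers": 50},
  {"x": 0,"y": 0,"z": 40,"yaw": 0,"fingers": 50},
  {"x": 0,"y": 0,"z": 35,"yaw": 0,"fingers": 50},
  {"x": 0,"y": 0,"z": 25,"yaw": 0,"fingers": 50},
  {"x": 0,"y": 0,"z": 0,"yaw": 0,"fingers": 15},
  {"x": 0,"y": 0,"z": 0,"yaw": 0,"fingers": 15},
  {"x": 0,"y": 0,"z": 0,"yaw": 0,"fingers": 15},
  {"x": 0,"y": 0,"z": 0,"yaw": 0,"fingers": 15},
  {"x": 0,"y": 0,"z": 0,"yaw": 0,"fingers": 15},
])

```text
clock: 7.03
tcp_pos: [0.5492, -0.356, 0.0958]
orientation: [0.002, -0.001, 1.0, 0.001]
wrist_force: [4.4, 17.5, -7.6]
width: 0.0224
finger_force: 8.5
```

Emit:
play_rows([
  {"x": 0,"y": 0,"z": 0,"yaw": 0,"fingers": 15},
  {"x": 0,"y": 0,"z": 0,"yaw": 0,"fingers": 15},
  {"x": 0,"y": 0,"z": 0,"yaw": 0,"fingers": 15},
])

```text
clock: 7.28
tcp_pos: [0.5492, -0.3556, 0.0955]
orientation: [0.001, -0.001, 1.0, 0.001]
wrist_force: [2.5, 8.4, -4.7]
width: 0.0217
finger_force: 30.1
```

Now back 4°, then release and rise.

Emit:
play_rows([
  {"x": 0,"y": 2,"z": -3.5,"yaw": 0,"fingers": 15},
  {"x": 0,"y": 2,"z": -3.5,"yaw": 0,"fingers": 15},
  {"x": 0,"y": 0,"z": 0,"yaw": 0,"fingers": 15},
  {"x": 0,"y": 0,"z": 0,"yaw": 0,"fingers": 15},
  {"x": 0,"y": 0,"z": 0,"yaw": 0,"fingers": 15},
  {"x": 0,"y": 0,"z": 0,"yaw": 0,"fingers": 15},
])

```text
clock: 7.78
tcp_pos: [0.5493, -0.3522, 0.1028]
orientation: [0.001, -0.001, 1.0, 0.001]
wrist_force: [3.3, 6.5, -3.9]
width: 0.0212
finger_force: 30.0
```

Emit:
play_rows([
  {"x": 0,"y": 0,"z": 0,"yaw": 0,"fingers": 50},
  {"x": 0,"y": 0,"z": 0,"yaw": 0,"fingers": 50},
  {"x": 0,"y": 0,"z": 0,"yaw": 0,"fingers": 50},
  {"x": 0,"y": 0,"z": -30,"yaw": 0,"fingers": 50},
  {"x": 0,"y": 0,"z": -40,"yaw": 0,"fingers": 50},
  {"x": 0,"y": 0,"z": -40,"yaw": 0,"fingers": 75},
  {"x": 5,"y": 35,"z": -10,"yaw": 0,"fingers": 75},
  {"x": 5,"y": 38,"z": 0,"yaw": 0,"fingers": 75},
  {"x": 5,"y": 38,"z": 0,"yaw": 0,"fingers": 75},
  {"x": 5,"y": 38,"z": 0,"yaw": 0,"fingers": 75},
])

```text
clock: 8.62
tcp_pos: [0.5274, -0.2038, 0.2229]
orientation: [0.001, -0.001, 1.0, -0.0]
wrist_force: [1.4, 1.1, -0.9]
width: 0.0738
finger_force: 0.0
```

Emit:
play_rows([
  {"x": 7,"y": 38,"z": 0,"yaw": 0,"fingers": 75},
  {"x": 7,"y": 38,"z": 0,"yaw": 0,"fingers": 75},
  {"x": 7,"y": 38,"z": 0,"yaw": 0,"fingers": 75},
  {"x": 7,"y": 38,"z": 0,"yaw": 0,"fingers": 75},
  {"x": 7,"y": 38,"z": 0,"yaw": 0,"fingers": 75},
  {"x": 7,"y": 38,"z": 0,"yaw": 0,"fingers": 75},
  {"x": 7,"y": 38,"z": 0,"yaw": 0,"fingers": 75},
  {"x": 7,"y": 38,"z": 0,"yaw": 0,"fingers": 75},
  {"x": 7,"y": 38,"z": 0,"yaw": 0,"fingers": 75},
  {"x": 7,"y": 38,"z": 0,"yaw": 0,"fingers": 75},
])

```text
clock: 9.45
tcp_pos: [0.4562, 0.1769, 0.2229]
orientation: [0.001, -0.001, 1.0, 0.001]
wrist_force: [1.9, 0.3, -1.2]
width: 0.075
finger_force: 0.0
```

```bash
cat > dl.py <<'E'
from h import *
from scipy.optimize import least_squares
def comp(im,x0,y0,x1,y1):
    im=im.astype(int); m=((im[:,:,0]>100)&(im[:,:,0]>2.2*im[:,:,1])&(im[:,:,0]>2.2*im[:,:,2])).astype(np.uint8); k=np.zeros_like(m); k[y0:y1,x0:x1]=m[y0:y1,x0:x1]
    n,l,st,c=cv2.connectedComponentsWithStats(k,connectivity=8); i=1+st[1:,4].argmax(); return c[i],st[i]
def damper(tag):
    (s,a),(t,b)=comp(snap('scene','s'+tag),340,200,395,262),comp(snap('top','t'+tag),380,165,450,215)
    f=lambda p:np.r_[w2pix('scene',[p[0],p[1]-.12*np.sin(p[2]),.06+.12*np.cos(p[2])])-s,w2pix('top',[p[0],p[1]-.12*np.sin(p[2]),.06+.12*np.cos(p[2])])-t,(p[1]+.2515)/.003]
    r=least_squares(f,[.55,-.25,1]);print('damper',s,a,t,b,r.x.round(4),np.degrees(r.x[2]),r.fun.round(2))
E
python3 - <<'E'
import dl,cv2
from h import *
dl.manip.camera
o=dl.snap
# old picture for comparison
s=dl.comp(cv2.imread('pics/s3.png')[:,:,::-1],340,200,395,262); print('old',s)
dl.damper('4'); print(manip.get_obs()['tcp_pos'])
cv2.imwrite('pics/c9.png',cv2.resize(cv2.imread('pics/s4.png')[225:260,355:395],(640,560),interpolation=cv2.INTER_NEAREST))
E
```

```text
old (array([380.95294118, 246.67058824]), array([374, 242,  14,  11,  85], dtype=int32))
damper [380.46987952 245.19277108] [374 241  14  10  83] [431.52688172 195.58064516] [429 188   6  16  93] [ 0.5501 -0.2503  1.0607] 60.7738942499844 [-0.2  -0.12  0.59 -0.09  0.39]
[0.45651776 0.17944744 0.22275206]
```

View pics/c9.png

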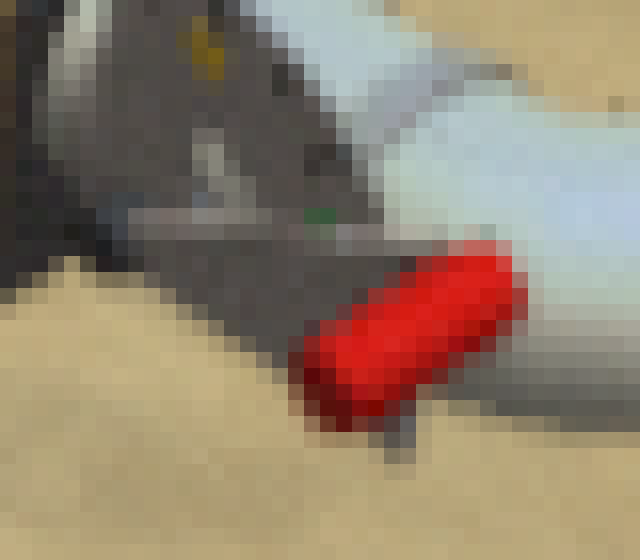

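The lever bar now lies on the green dot and the fit gives 60.8°. Next I'll refine the pieces, tray and box by fitting outlines to image gradients.

```bash
cat > fit.py <<'E'
from h import *
from scipy.ndimage import map_coordinates
from scipy.optimize import differential_evolution
def grad(f):
    g=cv2.GaussianBlur(cv2.imread(f).astype(np.float32),(0,0),.8); gx=cv2.Sobel(g,-1,1,0);gy=cv2.Sobel(g,-1,0,1); m=np.sqrt(gx**2+gy**2).sum(2); return np.minimum(m,np.percentile(m,97))
def outline(p,poly,z):
    P=np.array(poly+poly[:1],float); Q=np.concatenate([np.linspace(P[i],P[i+1],60) for i in range(len(poly))])
    c,s=np.cos(p[2]),np.sin(p[2]); return np.c_[p[0]+c*Q[:,0]-s*Q[:,1],p[1]+s*Q[:,0]+c*Q[:,1],np.full(len(Q),z)]
def proj(c,P):
    p,f,T=par(c); q=(P-T[:3,3])@T[:3,:3]; s=q[:,:2]/q[:,2:]; s=s*(1+p['k1']*(s**2).sum(1,keepdims=True)); return s*f+[p['cx'],p['cy']]
def fit(polys,g0,G,dx=.015,da=.08):
    def cost(p):
        return -sum(np.mean(map_coordinates(G[c],proj(c,outline(p,po,z))[:,::-1].T,order=1))*w for c in G for po,z,w in polys)
    b=[(g0[0]-dx,g0[0]+dx),(g0[1]-dx,g0[1]+dx),(g0[2]-da,g0[2]+da)]
    r=differential_evolution(cost,b,seed=1,popsize=12,maxiter=60); return r.x.round(4),round(-r.fun,1)
R=lambda a,b:[(a,b),(a,-b),(-a,-b),(-a,b)]
M=[(.0695,.02),(.0295,-.02),(-.0695,-.02),(-.0695,.02)]
MODELS=dict(dado=[(R(.06,.028),.03,1)],mitre=[(M,.032,1)],ply=[(R(.055,.03),.018,1)],tray=[(R(.084,.161),.014,1),(R(.076,.153),.014,1)],box=[(R(.103,.178),.092,1),(R(.091,.166),.092,1)])
E
python3 - <<'E'
from fit import *
t,s=grad('pics/top0.png'),grad('pics/scene0.png')
for n,g in dict(dado=(.4233,.3565,.02),mitre=(.419,.141,.04),ply=(.435,.018,.08),tray=(.4255,-.2235,0),box=(.643,-.028,-.023)).items():
    print(n,'top',fit(MODELS[n],g,dict(top=t)),'scene',fit(MODELS[n],g,dict(scene=s)),'both',fit(MODELS[n],g,dict(top=t,scene=s)))
E
```

```text
dado top (array([0.4277, 0.3524, 0.0087]), np.float64(150.7)) scene (array([0.4248, 0.3514, 0.0962]), np.float32(212.7)) both (array([0.424 , 0.353 , 0.0188]), np.float32(356.4))Traceback (most recent call last):
  File "<stdin>", line 4, in <module>
  File "fit.py", line 15, in fit
    r=differential_evolution(cost,b,seed=1,popsize=12,maxiter=60); return r.x.round(4),round(-r.fun,1)
    return fun(*args, **kwargs)
    ret = solver.solve()
    result = minimize(lambda x:
                        list(self._mapwrapper(self.func, np.atleast_2d(x)))[0],
    ...<2 lines>...
                      bounds=self.limits.T,
                      constraints=self.constraints)
    res = _minimize_lbfgsb(fun, x0, args, jac, bounds,
                           callback=callback, **options)
    f, g = func_and_grad(x)
           ~~~~~~~~~~~~~^^^
    self._update_fun()
    ~~~~~~~~~~~~~~~~^^
    fx = self._wrapped_fun(self.x)
    fx = self.f(np.copy(x), *self.args)
    list(self._mapwrapper(self.func, np.atleast_2d(x)))[0],
    ~~~~^^^^^^^^^^^^^^^^^^^^^^^^^^^^^^^^^^^^^^^^^^^^^^^
    return self.f(x, *s
[... 230 characters left out ...]
^^^^^^^^^^^^^^^^^^^^^^^^^^^^^^^^^^^^^^^^^^^^^^^^^^^^^^^^^^^^^^^^^^^^^^^^^^^^^^^^^^^^^^^^^^^^
  File "fit.py", line 13, in <genexpr>
    return -sum(np.mean(map_coordinates(G[c],proj(c,outline(p,po,z))[:,::-1].T,order=1))*w for c in G for po,z,w in polys)
                                             ~~~~^^^^^^^^^^^^^^^^^^^
  File "fit.py", line 10, in proj
    p,f,T=par(c); q=(P-T[:3,3])@T[:3,:3]; s=q[:,:2]/q[:,2:]; s=s*(1+p['k1']*(s**2).sum(1,keepdims=True)); return s*f+[p['cx'],p['cy']]
          ~~~^^^
  File "h.py", line 6, in par
    p=manip.camera_params(c); f=200/np.tan(np.radians(p['vfov'])/2); return p,f,np.array(p['extrinsics'])
ValueError: time passes only in moves, steps and waits
```

```bash
sed -i 's/^def par/import functools\n@functools.cache\ndef par/' h.py; sed -i 's/round(-r.fun,1)/round(float(-r.fun),1)/' fit.py
python3 - <<'E'
from fit import *
t,s=grad('pics/top0.png'),grad('pics/scene0.png')
for n,g in dict(dado=(.4233,.3565,.02),mitre=(.419,.141,.04),ply=(.435,.018,.08),tray=(.4255,-.2235,0),box=(.643,-.028,-.023)).items():
    print(n,'top',fit(MODELS[n],g,dict(top=t)),'scene',fit(MODELS[n],g,dict(scene=s)),'both',fit(MODELS[n],g,dict(top=t,scene=s)))
E
```

```text
dado top (array([0.4277, 0.3524, 0.0087]), 150.7) scene (array([0.4248, 0.3514, 0.0962]), 212.7) both (array([0.424 , 0.353 , 0.0188]), 356.4)
mitre top (array([0.4182, 0.1412, 0.0366]), 291.6) scene (array([ 0.4216,  0.137 , -0.0071]), 466.2) both (array([0.421 , 0.1403, 0.0311]), 693.2)
ply top (array([0.4432, 0.0247, 0.1318]), 63.1) scene (array([0.4266, 0.0059, 0.1188]), 456.2) both (array([0.4265, 0.0059, 0.1183]), 482.5)
tray top (array([ 0.4238, -0.2183, -0.0113]), 278.6) scene (array([ 0.4184, -0.2321, -0.0109]), 781.6) both (array([ 0.4185, -0.2232, -0.009 ]), 949.7)
box top (array([ 0.6298, -0.0151, -0.0292]), 506.9) scene (array([ 0.6425, -0.0259, -0.0289]), 800.3) both (array([ 0.6436, -0.0156, -0.0274]), 1243.2)
```

Emit:
play_rows([
  {"x": 26,"y": -20,"z": 20,"yaw": 0,"fingers": 75},
  {"x": 25,"y": -19,"z": 25,"yaw": 0,"fingers": 75},
  {"x": 0,"y": 0,"z": 40,"yaw": 0,"fingers": 75},
  {"x": 0,"y": 0,"z": 40,"yaw": 0,"fingers": 75},
  {"x": 0,"y": 0,"z": 40,"yaw": 0,"fingers": 75},
  {"x": 0,"y": 0,"z": 30,"yaw": 0,"fingers": 75},
  {"x": 0,"y": 0,"z": 16,"yaw": 0,"fingers": 75},
  {"x": 0,"y": 0,"z": 0,"yaw": 0,"fingers": 30},
  {"x": 0,"y": 0,"z": 0,"yaw": 0,"fingers": 30},
  {"x": 0,"y": 0,"z": 0,"yaw": 0,"fingers": 30},
])

```text
clock: 10.38
tcp_pos: [0.4068, 0.1366, 0.0119]
orientation: [0.001, -0.002, 1.0, 0.001]
wrist_force: [0.3, -0.3, -0.1]
width: 0.0603
finger_force: 0.0
```

Emit:
play_rows([
  {"x": 0,"y": 0,"z": 0,"yaw": 0,"fingers": 30},
  {"x": 0,"y": 0,"z": 0,"yaw": 0,"fingers": 30},
  {"x": 0,"y": 0,"z": 0,"yaw": 0,"fingers": 30},
  {"x": 0,"y": 0,"z": 0,"yaw": 0,"fingers": 30},
  {"x": 0,"y": 0,"z": 0,"yaw": 0,"fingers": 30},
  {"x": 0,"y": 0,"z": 0,"yaw": 0,"fingers": 30},
])

```text
clock: 10.88
tcp_pos: [0.4067, 0.137, 0.0118]
orientation: [0.001, -0.002, 1.0, 0.001]
wrist_force: [-2.2, 0.8, 9.0]
width: 0.0401
finger_force: 29.7
```

Held at 40 mm, matching the mitre. I'll lift it and carry it to the right slot of the grille.

Emit:
play_rows([
  {"x": 0,"y": 0,"z": -25,"yaw": 0,"fingers": 30},
  {"x": 0,"y": 0,"z": -40,"yaw": 0,"fingers": 30},
  {"x": 0,"y": 0,"z": -40,"yaw": 0,"fingers": 30},
  {"x": 0,"y": 0,"z": -40,"yaw": 0,"fingers": 30},
  {"x": 0,"y": 0,"z": -40,"yaw": 0,"fingers": 30},
  {"x": -20,"y": -25,"z": -15,"yaw": 0,"fingers": 30},
  {"x": -25,"y": -31,"z": 0,"yaw": 0,"fingers": 30},
  {"x": -25,"y": -31,"z": 0,"yaw": 0,"fingers": 30},
  {"x": -25,"y": -31,"z": 0,"yaw": 0,"fingers": 30},
  {"x": -25,"y": -31,"z": 0,"yaw": 0,"fingers": 30},
])

```text
clock: 11.72
tcp_pos: [0.5267, -0.0142, 0.2111]
orientation: [0.0, -0.002, 1.0, 0.0]
wrist_force: [0.4, 1.8, -1.0]
width: 0.0399
finger_force: 29.7
```

Emit:
play_rows([
  {"x": -25,"y": -31,"z": 0,"yaw": 0,"fingers": 30},
  {"x": -25,"y": -31,"z": 0,"yaw": 0,"fingers": 30},
  {"x": -25,"y": -31,"z": 0,"yaw": 0,"fingers": 30},
  {"x": -25,"y": -36,"z": 0,"yaw": 0,"fingers": 30},
  {"x": 0,"y": 0,"z": 30,"yaw": 0,"fingers": 30},
  {"x": 0,"y": 0,"z": 30,"yaw": 0,"fingers": 30},
  {"x": 0,"y": 0,"z": 25,"yaw": 0,"fingers": 30},
  {"x": 0,"y": 0,"z": 0,"yaw": 0,"fingers": 30},
])

```text
clock: 12.38
tcp_pos: [0.6212, -0.1397, 0.1196]
orientation: [-0.005, -0.0, 1.0, 0.001]
wrist_force: [-1.4, 0.4, -1.4]
width: 0.0399
finger_force: 29.7
```

Emit:
play_rows([
  {"x": 0,"y": 0,"z": 15,"yaw": 0,"fingers": 30},
  {"x": 0,"y": 0,"z": 5,"yaw": 0,"fingers": 30},
  {"x": 0,"y": 0,"z": 0,"yaw": 0,"fingers": 30},
  {"x": 0,"y": 0,"z": 0,"yaw": 0,"fingers": 30},
])

```text
clock: 12.72
tcp_pos: [0.6257, -0.1394, 0.1068]
orientation: [0.0, -0.002, 1.0, -0.0]
wrist_force: [1.2, -0.3, -1.5]
width: 0.04
finger_force: 29.7
```

Emit:
play_rows([
  {"x": 0,"y": 0,"z": 5,"yaw": 0,"fingers": 30},
  {"x": 0,"y": 0,"z": 3,"yaw": 0,"fingers": 30},
  {"x": 0,"y": 0,"z": 0,"yaw": 0,"fingers": 30},
  {"x": 0,"y": 0,"z": 0,"yaw": 0,"fingers": 30},
])

```text
clock: 13.05
tcp_pos: [0.6255, -0.1395, 0.098]
orientation: [0.0, -0.002, 1.0, 0.0]
wrist_force: [1.0, 0.6, -0.4]
width: 0.0401
finger_force: 29.7
```

Emit:
play_rows([
  {"x": 0,"y": 0,"z": 0,"yaw": 0,"fingers": 55},
  {"x": 0,"y": 0,"z": 0,"yaw": 0,"fingers": 55},
  {"x": 0,"y": 0,"z": 0,"yaw": 0,"fingers": 55},
  {"x": 0,"y": 0,"z": -25,"yaw": 0,"fingers": 55},
  {"x": 0,"y": 0,"z": -40,"yaw": 0,"fingers": 85},
  {"x": 0,"y": 0,"z": -40,"yaw": 0,"fingers": 85},
  {"x": 0,"y": 0,"z": -20,"yaw": 0,"fingers": 85},
  {"x": 17,"y": 38,"z": 0,"yaw": 0,"fingers": 85},
  {"x": 17,"y": 38,"z": 0,"yaw": 0,"fingers": 85},
  {"x": 17,"y": 38,"z": 0,"yaw": 0,"fingers": 85},
])

```text
clock: 13.88
tcp_pos: [0.5733, -0.0251, 0.2229]
orientation: [0.0, -0.0, 1.0, 0.0]
wrist_force: [0.1, 0.6, 0.8]
width: 0.0839
finger_force: 0.0
```

Emit:
play_rows([
  {"x": 17,"y": 38,"z": 0,"yaw": 0,"fingers": 85},
  {"x": 17,"y": 38,"z": 0,"yaw": 0,"fingers": 85},
  {"x": 17,"y": 38,"z": 0,"yaw": 0,"fingers": 85},
  {"x": 17,"y": 38,"z": 0,"yaw": 0,"fingers": 85},
  {"x": 17,"y": 38,"z": 0,"yaw": 0,"fingers": 85},
  {"x": 18,"y": 38,"z": 0,"yaw": 0,"fingers": 85},
  {"x": 18,"y": 38,"z": 0,"yaw": 0,"fingers": 85},
  {"x": 18,"y": 38,"z": 0,"yaw": 0,"fingers": 85},
  {"x": 18,"y": 38,"z": 0,"yaw": 0,"fingers": 85},
  {"x": 18,"y": 38,"z": 0,"yaw": 0,"fingers": 85},
])

```text
clock: 14.72
tcp_pos: [0.3974, 0.3538, 0.2231]
orientation: [0.0, -0.002, 1.0, 0.0]
wrist_force: [1.0, -0.3, -1.1]
width: 0.0851
finger_force: 0.0
```

```bash
cat > look.py <<'E'
from fit import *
def look(tag,**gs):
    for c in('scene','top'): snap(c,c+tag)
    G=dict(top=grad(f'pics/top{tag}.png'),scene=grad(f'pics/scene{tag}.png'))
    for n,g in gs.items(): print(n,*[(k,fit(MODELS[n],g,{k:G[k]})) for k in G],fit(MODELS[n],g,G))
E
python3 - <<'E'
from look import *
print(manip.get_obs()['tcp_pos'])
M2=[(po,.118,w) for po,z,w in MODELS['mitre']]; MODELS['mitre']=M2
look('5',mitre=(.639,-.14,0),dado=(.424,.353,.02),ply=(.432,.012,.1))
E
```

```text
[0.39737852 0.35376214 0.22308999]
mitre ('top', (array([ 0.6418, -0.1432, -0.016 ]), 251.3)) ('scene', (array([ 0.6385, -0.1444,  0.0137]), 289.3)) (array([ 0.6411, -0.1443, -0.0332]), 526.3)
dado ('top', (array([0.4205, 0.356 , 0.0588]), 310.3)) ('scene', (array([ 0.4244,  0.3546, -0.001 ]), 304.0)) (array([0.4238, 0.356 , 0.029 ]), 597.2)
ply ('top', (array([0.4432, 0.0243, 0.1283]), 64.0)) ('scene', (array([0.4264, 0.006 , 0.1284]), 391.8)) (array([0.4264, 0.0059, 0.1295]), 417.1)
```

Emit:
play_rows([
  {"x": 0,"y": 1.5,"z": 35,"yaw": 0,"fingers": 85},
  {"x": 0,"y": 0,"z": 40,"yaw": 0,"fingers": 85},
  {"x": 0,"y": 0,"z": 40,"yaw": 0,"fingers": 85},
  {"x": 0,"y": 0,"z": 40,"yaw": 0,"fingers": 85},
  {"x": 0,"y": 0,"z": 35,"yaw": 0,"fingers": 85},
  {"x": 0,"y": 0,"z": 23,"yaw": 0,"fingers": 85},
  {"x": 0,"y": 0,"z": 0,"yaw": 0,"fingers": 40},
  {"x": 0,"y": 0,"z": 0,"yaw": 0,"fingers": 40},
  {"x": 0,"y": 0,"z": 0,"yaw": 0,"fingers": 40},
  {"x": 0,"y": 0,"z": 0,"yaw": 0,"fingers": 40},
])

```text
clock: 15.65
tcp_pos: [0.3996, 0.355, 0.0116]
orientation: [0.001, -0.002, 1.0, 0.002]
wrist_force: [-0.4, 1.5, -1.4]
width: 0.0635
finger_force: 0.2
```

Emit:
play_rows([
  {"x": 0,"y": 0,"z": 0,"yaw": 0,"fingers": 40},
  {"x": 0,"y": 0,"z": 0,"yaw": 0,"fingers": 40},
  {"x": 0,"y": 0,"z": 0,"yaw": 0,"fingers": 40},
  {"x": 0,"y": 0,"z": 0,"yaw": 0,"fingers": 40},
])

```text
clock: 15.98
tcp_pos: [0.3995, 0.355, 0.0115]
orientation: [0.001, -0.002, 1.0, 0.002]
wrist_force: [-0.7, -0.4, 8.7]
width: 0.0561
finger_force: 29.7
```

Emit:
play_rows([
  {"x": 0,"y": 0,"z": -25,"yaw": 0,"fingers": 40},
  {"x": 0,"y": 0,"z": -40,"yaw": 0,"fingers": 40},
  {"x": 0,"y": 0,"z": -40,"yaw": 0,"fingers": 40},
  {"x": 0,"y": 0,"z": -40,"yaw": 0,"fingers": 40},
  {"x": 0,"y": 0,"z": -40,"yaw": 0,"fingers": 40},
  {"x": -22,"y": -25,"z": -15,"yaw": 0,"fingers": 40},
  {"x": -25,"y": -31,"z": 0,"yaw": 0,"fingers": 40},
  {"x": -25,"y": -31,"z": 0,"yaw": 0,"fingers": 40},
  {"x": -25,"y": -31,"z": 0,"yaw": 0,"fingers": 40},
  {"x": -25,"y": -31,"z": 0,"yaw": 0,"fingers": 40},
])

```text
clock: 16.82
tcp_pos: [0.5216, 0.2034, 0.2107]
orientation: [0.001, -0.002, 1.0, 0.001]
wrist_force: [1.3, 0.9, -1.2]
width: 0.0561
finger_force: 29.7
```

Emit:
play_rows([
  {"x": -25,"y": -31,"z": 0,"yaw": 0,"fingers": 40},
  {"x": -25,"y": -31,"z": 0,"yaw": 0,"fingers": 40},
  {"x": -25,"y": -31,"z": 0,"yaw": 0,"fingers": 40},
  {"x": -25,"y": -28,"z": 0,"yaw": 0,"fingers": 40},
  {"x": 0,"y": 0,"z": 35,"yaw": 0,"fingers": 40},
  {"x": 0,"y": 0,"z": 35,"yaw": 0,"fingers": 40},
  {"x": 0,"y": 0,"z": 25,"yaw": 0,"fingers": 40},
  {"x": 0,"y": 0,"z": 8,"yaw": 0,"fingers": 40},
  {"x": 0,"y": 0,"z": 0,"yaw": 0,"fingers": 40},
  {"x": 0,"y": 0,"z": 0,"yaw": 0,"fingers": 40},
])

```text
clock: 17.65
tcp_pos: [0.622, 0.0845, 0.1079]
orientation: [0.0, -0.002, 1.0, -0.0]
wrist_force: [0.8, 0.5, 0.0]
width: 0.0558
finger_force: 29.7
```

Emit:
play_rows([
  {"x": 0,"y": 0,"z": 6,"yaw": 0,"fingers": 40},
  {"x": 0,"y": 0,"z": 3,"yaw": 0,"fingers": 40},
  {"x": 0,"y": 0,"z": 0,"yaw": 0,"fingers": 40},
  {"x": 0,"y": 0,"z": 0,"yaw": 0,"fingers": 68},
  {"x": 0,"y": 0,"z": 0,"yaw": 0,"fingers": 68},
  {"x": 0,"y": 0,"z": 0,"yaw": 0,"fingers": 68},
  {"x": 0,"y": 0,"z": -25,"yaw": 0,"fingers": 68},
  {"x": 0,"y": 0,"z": -40,"yaw": 0,"fingers": 87},
  {"x": 0,"y": 0,"z": -40,"yaw": 0,"fingers": 87},
  {"x": 0,"y": 0,"z": -15,"yaw": 0,"fingers": 87},
])

```text
clock: 18.48
tcp_pos: [0.6239, 0.0845, 0.2242]
orientation: [0.004, -0.002, 1.0, 0.001]
wrist_force: [1.6, 0.5, 1.6]
width: 0.0824
finger_force: 0.0
```

Emit:
play_rows([
  {"x": 31.5,"y": -12,"z": 0,"yaw": 0,"fingers": 87},
  {"x": 31.5,"y": -12,"z": 0,"yaw": 0,"fingers": 87},
  {"x": 31.5,"y": -12,"z": 0,"yaw": 0,"fingers": 87},
  {"x": 31.5,"y": -12,"z": 0,"yaw": 0,"fingers": 87},
  {"x": 31.5,"y": -12,"z": 0,"yaw": 0,"fingers": 87},
  {"x": 31.5,"y": -12,"z": 0,"yaw": 0,"fingers": 87},
  {"x": 0,"y": 0,"z": 40,"yaw": -6,"fingers": 87},
  {"x": 0,"y": 0,"z": 40,"yaw": 0,"fingers": 87},
  {"x": 0,"y": 0,"z": 30,"yaw": 0,"fingers": 87},
  {"x": 0,"y": 0,"z": 0,"yaw": 0,"fingers": 87},
])

```text
clock: 19.32
tcp_pos: [0.4291, 0.0104, 0.1036]
orientation: [-0.003, -0.053, 0.999, -0.001]
wrist_force: [-1.7, -0.1, -0.4]
width: 0.0867
finger_force: 0.0
```

```bash
python3 - <<'E'
from look import *
print(manip.get_obs()['tcp_pos'],manip.get_obs()['orientation'])
MODELS['dado']=[(po,.116,w) for po,z,w in MODELS['dado']]
look('6',dado=(.646,.086,0),ply=(.432,.012,.1))
a=cv2.imread('pics/scene6.png')[190:265,240:340];b=cv2.imread('pics/scene6.png')[150:250,270:380]
cv2.imwrite('pics/c10.png',np.hstack([cv2.resize(a,(420,315),interpolation=cv2.INTER_CUBIC),cv2.resize(b,(346,315),interpolation=cv2.INTER_CUBIC)]))
E
```

```text
[0.42913951 0.01036624 0.10359437] [-3.42916338e-03 -5.32324968e-02  9.98575852e-01 -8.99687870e-04]
dado ('top', (array([ 0.6442,  0.101 , -0.0253]), 220.0)) ('scene', (array([0.6384, 0.0983, 0.0629]), 366.3)) (array([ 0.6399,  0.1006, -0.0164]), 564.3)
ply ('top', (array([ 0.4367, -0.003 ,  0.0251]), 139.2)) ('scene', (array([0.427 , 0.0063, 0.1205]), 427.5)) (array([0.4271, 0.0064, 0.1291]), 530.0)
```

View pics/c10.png

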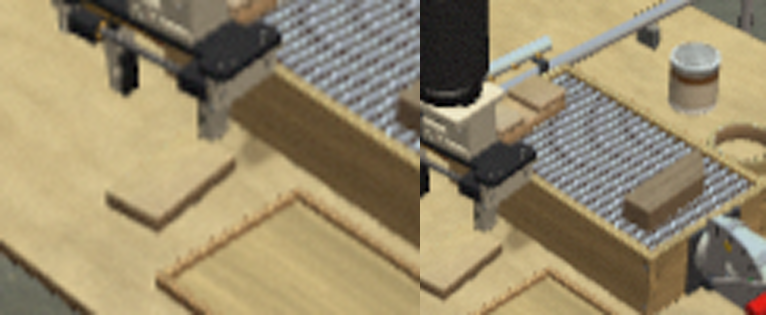

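The mitre and dado lie on the grille, and the ply is at (170,185) below the open fingers, matching the fit. I'll descend.

Emit:
play_rows([
  {"x": 0,"y": -1.5,"z": 35,"yaw": -1,"fingers": 87},
  {"x": 0,"y": 0,"z": 35,"yaw": 0,"fingers": 87},
  {"x": 0,"y": 0,"z": 28,"yaw": 0,"fingers": 87},
  {"x": 0,"y": 0,"z": 0,"yaw": 0,"fingers": 45},
  {"x": 0,"y": 0,"z": 0,"yaw": 0,"fingers": 45},
  {"x": 0,"y": 0,"z": 0,"yaw": 0,"fingers": 45},
  {"x": 0,"y": 0,"z": 0,"yaw": 0,"fingers": 45},
  {"x": 0,"y": 0,"z": 0,"yaw": 0,"fingers": 45},
  {"x": 0,"y": 0,"z": 0,"yaw": 0,"fingers": 45},
  {"x": 0,"y": 0,"z": 0,"yaw": 0,"fingers": 45},
])

```text
clock: 20.25
tcp_pos: [0.4345, 0.011, 0.0116]
orientation: [0.002, -0.063, 0.998, 0.001]
wrist_force: [-0.9, 1.6, 10.5]
width: 0.0598
finger_force: 29.9
```

Emit:
play_rows([
  {"x": 0,"y": 0,"z": 0,"yaw": 0,"fingers": 70},
  {"x": 0,"y": 0,"z": 0,"yaw": 0,"fingers": 70},
  {"x": 0,"y": 0,"z": 7,"yaw": 0,"fingers": 70},
  {"x": 0,"y": 0,"z": 0,"yaw": 0,"fingers": 45},
  {"x": 0,"y": 0,"z": 0,"yaw": 0,"fingers": 45},
  {"x": 0,"y": 0,"z": 0,"yaw": 0,"fingers": 45},
  {"x": 0,"y": 0,"z": 0,"yaw": 0,"fingers": 45},
  {"x": 0,"y": 0,"z": 0,"yaw": 0,"fingers": 45},
])

```text
clock: 20.92
tcp_pos: [0.4327, 0.0102, 0.0024]
orientation: [-0.0, -0.062, 0.998, -0.0]
wrist_force: [-0.2, 0.5, -0.8]
width: 0.0598
finger_force: 29.8
```

Emit:
play_rows([
  {"x": 0,"y": 0,"z": -20,"yaw": 0,"fingers": 45},
  {"x": 0,"y": 0,"z": -35,"yaw": 7.1,"fingers": 45},
  {"x": 0,"y": 0,"z": -40,"yaw": 0,"fingers": 45},
  {"x": 0,"y": 0,"z": -40,"yaw": 0,"fingers": 45},
  {"x": 0,"y": 0,"z": -35,"yaw": 0,"fingers": 45},
  {"x": -30,"y": -5,"z": 0,"yaw": 0,"fingers": 45},
  {"x": -36,"y": -7,"z": 0,"yaw": 0,"fingers": 45},
  {"x": -36,"y": -7,"z": 0,"yaw": 0,"fingers": 45},
  {"x": -36,"y": -7,"z": 0,"yaw": 0,"fingers": 45},
  {"x": -36,"y": -7,"z": 0,"yaw": 0,"fingers": 45},
])

```text
clock: 21.75
tcp_pos: [0.6083, -0.0231, 0.1724]
orientation: [-0.0, -0.001, 1.0, 0.0]
wrist_force: [0.9, 1.7, -0.5]
width: 0.06
finger_force: 29.8
```

Emit:
play_rows([
  {"x": -38,"y": -7,"z": 0,"yaw": 0,"fingers": 45},
  {"x": 0,"y": 0,"z": 30,"yaw": 0,"fingers": 45},
  {"x": 0,"y": 0,"z": 25,"yaw": 0,"fingers": 45},
  {"x": 0,"y": 0,"z": 10,"yaw": 0,"fingers": 45},
  {"x": 0,"y": 0,"z": 0,"yaw": 0,"fingers": 45},
  {"x": 0,"y": 0,"z": 0,"yaw": 0,"fingers": 45},
  {"x": 0,"y": 0,"z": 0,"yaw": 0,"fingers": 45},
])

```text
clock: 22.33
tcp_pos: [0.6457, -0.0294, 0.1094]
orientation: [0.001, -0.001, 1.0, -0.0]
wrist_force: [0.3, -0.0, -0.9]
width: 0.0599
finger_force: 29.8
```

Emit:
play_rows([
  {"x": 0,"y": 0,"z": 10,"yaw": 0,"fingers": 45},
  {"x": 0,"y": 0,"z": 6,"yaw": 0,"fingers": 45},
  {"x": 0,"y": 0,"z": 2.5,"yaw": 0,"fingers": 45},
  {"x": 0,"y": 0,"z": 0,"yaw": 0,"fingers": 45},
  {"x": 0,"y": 0,"z": 0,"yaw": 0,"fingers": 45},
  {"x": 0,"y": 0,"z": 0,"yaw": 0,"fingers": 72},
  {"x": 0,"y": 0,"z": 0,"yaw": 0,"fingers": 72},
  {"x": 0,"y": 0,"z": 0,"yaw": 0,"fingers": 72},
  {"x": 0,"y": 0,"z": -20,"yaw": 0,"fingers": 72},
  {"x": 0,"y": 0,"z": -35,"yaw": 0,"fingers": 72},
])

```text
clock: 23.17
tcp_pos: [0.6423, -0.0298, 0.1407]
orientation: [-0.004, -0.0, 1.0, -0.0]
wrist_force: [0.5, -0.4, 0.1]
width: 0.0719
finger_force: 0.0
```

Emit:
play_rows([
  {"x": 0,"y": 0,"z": -40,"yaw": 0,"fingers": 50},
  {"x": 0,"y": 0,"z": -35,"yaw": 0,"fingers": 50},
  {"x": 5,"y": 35,"z": 0,"yaw": 0,"fingers": 50},
  {"x": 5,"y": 35,"z": 0,"yaw": 0,"fingers": 50},
  {"x": 5,"y": 35,"z": 0,"yaw": 0,"fingers": 50},
  {"x": 5,"y": 35,"z": 0,"yaw": 0,"fingers": 50},
  {"x": 5,"y": 35,"z": 0,"yaw": 0,"fingers": 50},
  {"x": 5,"y": 35,"z": 0,"yaw": 0,"fingers": 50},
  {"x": 5,"y": 35,"z": 0,"yaw": 0,"fingers": 50},
  {"x": 5,"y": 35,"z": 0,"yaw": 0,"fingers": 50},
])

```text
clock: 24.0
tcp_pos: [0.6042, 0.2521, 0.2196]
orientation: [0.0, -0.001, 1.0, 0.0]
wrist_force: [0.4, 0.5, 0.7]
width: 0.05
finger_force: 0.0
```

```bash
cat >> look.py <<'E'
def hi():
    for n,z in dict(dado=.116,mitre=.118,ply=.104).items(): MODELS[n]=[(po,z,w) for po,_,w in MODELS[n]]
E
python3 - <<'E'
from look import *
import dl
print(manip.get_obs()['tcp_pos'])
hi(); look('7',dado=(.643,.09,0),mitre=(.64,-.142,0),ply=(.643,-.028,0),box=(.643,-.026,-.027))
dl.damper('7')
# yellow handle in both
for c,(x0,y0,x1,y1) in dict(top=(205,165,262,200),scene=(250,155,285,190)).items():
    im=cv2.imread(f'pics/{c}7.png')[:,:,::-1].astype(int); m=(im[:,:,0]>150)&(im[:,:,1]>100)&(im[:,:,2]<70); k=np.zeros_like(m);k[y0:y1,x0:x1]=m[y0:y1,x0:x1]; v,u=np.nonzero(k)
    if len(u): i,j=u.argmin(),u.argmax(); l=np.polyfit(u,v,1); print(c,len(u),'ends',u.min(),np.polyval(l,u.min()),u.max(),np.polyval(l,u.max()), pix2w(c,u.min()-.5,np.polyval(l,u.min()),.095),pix2w(c,u.max()+.5,np.polyval(l,u.max()),.095))
E
```

```text
[0.60415762 0.25211062 0.21960011]
dado ('top', (array([ 0.6452,  0.1011, -0.0267]), 235.2)) ('scene', (array([0.6375, 0.1   , 0.01  ]), 302.8)) (array([ 0.6393,  0.1008, -0.0222]), 530.8)
mitre ('top', (array([ 0.6419, -0.1429, -0.0119]), 266.2)) ('scene', (array([ 0.639 , -0.1444,  0.0111]), 292.5)) (array([ 0.6412, -0.1434, -0.0176]), 545.1)
ply ('top', (array([ 0.6559, -0.0286,  0.0576]), 360.9)) ('scene', (array([ 0.6529, -0.034 ,  0.0407]), 519.5)) (array([ 0.6544, -0.0311,  0.0584]), 818.6)
box ('top', (array([ 0.6299, -0.0151, -0.0304]), 544.5)) ('scene', (array([ 0.6426, -0.0262, -0.0324]), 693.0)) (array([ 0.6303, -0.0264, -0.029 ]), 1157.1)
damper [380.48780488 245.13414634] [374 241  14  10  82] [431.52688172 195.58064516] [429 188   6  16  93] [ 0.5501 -0.2504  1.0592] 60.68561031900401 [-0.22 -0.11  0.59 -0.1   0.37]
top 140 ends 211 177.8091153299051 245 179.1130153907459 [0.59732306 0.33032327 0.095     ] [0.59540124 0.22051131 0.095     ]
scene 71 ends 259 165.33164165931163 279 181.38489261547517 [0.59532305 0.330778   0.095     ] [0.57979317 0.18156884 0.095     ]
```

```bash
python3 - <<'E'
from h import *
o=manip.get_obs(); print(o['q'].round(3),o['tcp_pos'],o['orientation'].round(3))
E
```

```text
[ 0.692  0.33  -0.048  0.    -1.193 -2.259] [0.60424143 0.25149942 0.21901579] [-0.    -0.002  1.    -0.   ]
```

Emit:
play_rows([
  {"x": 4,"y": 22,"z": 0,"yaw": 0,"fingers": 45},
  {"x": 4,"y": 22,"z": 0,"yaw": 0,"fingers": 45},
  {"x": 0,"y": 0,"z": 0,"yaw": -7.1,"fingers": 45},
  {"x": 0,"y": 0,"z": 0,"yaw": -7.1,"fingers": 45},
  {"x": 0,"y": 0,"z": 0,"yaw": -7.1,"fingers": 45},
  {"x": 0,"y": 0,"z": 0,"yaw": -7.1,"fingers": 45},
  {"x": 0,"y": 0,"z": 0,"yaw": -7.1,"fingers": 45},
  {"x": 0,"y": 0,"z": 0,"yaw": -7.1,"fingers": 45},
  {"x": 0,"y": 0,"z": 0,"yaw": -7.1,"fingers": 45},
  {"x": 0,"y": 0,"z": 0,"yaw": -7.1,"fingers": 45},
])

```text
clock: 25.03
tcp_pos: [0.597, 0.2929, 0.2194]
orientation: [0.0, -0.478, 0.878, -0.0]
wrist_force: [-0.7, -0.1, 0.2]
width: 0.045
finger_force: 0.0
```

Emit:
play_rows([
  {"x": 0,"y": 0,"z": 0,"yaw": -7.1,"fingers": 45},
  {"x": 0,"y": 0,"z": 0,"yaw": -7.1,"fingers": 45},
  {"x": 0,"y": 0,"z": 0,"yaw": -7.1,"fingers": 45},
  {"x": 0,"y": 0,"z": 0,"yaw": -7.1,"fingers": 45},
  {"x": 0,"y": 0,"z": 0,"yaw": -3.3,"fingers": 45},
  {"x": 0,"y": 0,"z": 0,"yaw": 0,"fingers": 45},
  {"x": 0,"y": 0,"z": 0,"yaw": 0,"fingers": 45},
])

```text
clock: 25.62
tcp_pos: [0.5969, 0.2933, 0.2193]
orientation: [0.0, -0.697, 0.717, -0.0]
wrist_force: [0.0, 1.0, 0.2]
width: 0.045
finger_force: 0.0
```

Emit:
play_rows([
  {"x": 0,"y": 0,"z": 35,"yaw": 0,"fingers": 45},
  {"x": 0,"y": 0,"z": 40,"yaw": 0,"fingers": 45},
  {"x": 0,"y": 0,"z": 35,"yaw": 0,"fingers": 45},
  {"x": 0,"y": 0,"z": 25,"yaw": 0,"fingers": 45},
  {"x": 0,"y": 0,"z": 10,"yaw": 0,"fingers": 45},
  {"x": 0,"y": 0,"z": 0,"yaw": 0,"fingers": 10},
  {"x": 0,"y": 0,"z": 0,"yaw": 0,"fingers": 10},
  {"x": 0,"y": 0,"z": 0,"yaw": 0,"fingers": 10},
  {"x": 0,"y": 0,"z": 0,"yaw": 0,"fingers": 10},
  {"x": 0,"y": 0,"z": 0,"yaw": 0,"fingers": 10},
])

```text
clock: 26.45
tcp_pos: [0.5982, 0.2955, 0.0764]
orientation: [0.002, -0.698, 0.716, -0.0]
wrist_force: [2.4, 0.4, 2.5]
width: 0.0173
finger_force: 30.1
```

Emit:
play_rows([
  {"x": 0,"y": 0,"z": 0,"yaw": 0,"fingers": 10},
  {"x": 0,"y": 0,"z": 0,"yaw": 0,"fingers": 10},
  {"x": 0,"y": 0,"z": 0,"yaw": 0,"fingers": 10},
])

```text
clock: 26.7
tcp_pos: [0.5982, 0.2955, 0.0763]
orientation: [0.002, -0.699, 0.716, -0.001]
wrist_force: [2.6, 1.4, 6.3]
width: 0.0176
finger_force: 30.0
```

Emit:
play_rows([
  {"x": 0.6,"y": 10.2,"z": 0,"yaw": -6.67,"fingers": 10},
  {"x": 0.6,"y": 10.2,"z": 0,"yaw": -6.67,"fingers": 10},
  {"x": 0.6,"y": 10.2,"z": 0,"yaw": -6.67,"fingers": 10},
  {"x": 0.6,"y": 10.2,"z": 0,"yaw": -6.67,"fingers": 10},
  {"x": 0.6,"y": 10.2,"z": 0,"yaw": -6.67,"fingers": 10},
  {"x": 0.6,"y": 10.2,"z": 0,"yaw": -6.67,"fingers": 10},
  {"x": 0,"y": 0,"z": 0,"yaw": 0,"fingers": 10},
  {"x": 0,"y": 0,"z": 0,"yaw": 0,"fingers": 10},
  {"x": 0,"y": 0,"z": 0,"yaw": 0,"fingers": 10},
])

```text
clock: 27.45
tcp_pos: [0.5431, 0.2743, 0.0763]
orientation: [-0.001, 0.901, -0.433, 0.003]
wrist_force: [15.3, -9.3, 3.5]
width: 0.018
finger_force: 30.7
```

```bash
python3 - <<'E'
from look import *
import dl
o=manip.get_obs(); p=o['tcp_pos']; q=o['orientation']; print(p,q.round(3),o['wrist_force'].round(1),o['width'],'yaw from start',2*np.degrees(np.arctan2(-q[1],q[2]))-88.5)
print('valve by pos',np.degrees(np.arctan2(-(p[0]-.594),p[1]-.208))+1.6+0, 'r',np.hypot(p[0]-.594,p[1]-.208))
hi(); look('8',dado=(.643,.09,0),mitre=(.64,-.142,0),ply=(.65,-.03,0))
dl.damper('8')
E
```

```text
[0.54314199 0.27433817 0.07631795] [-0.001  0.901 -0.433  0.003] [15.3 -9.3  3.5] 0.018004741568055503 yaw from start -319.81611026786663
valve by pos 39.07549452438638 r 0.08359001303461573
dado ('top', (array([ 0.6458,  0.101 , -0.0242]), 227.1)) ('scene', (array([0.6383, 0.1001, 0.0237]), 307.2)) (array([ 0.6392,  0.1012, -0.0217]), 528.5)
mitre ('top', (array([ 0.6418, -0.1433, -0.0159]), 256.3)) ('scene', (array([ 0.6391, -0.1443,  0.0236]), 295.0)) (array([ 0.6412, -0.1436, -0.0185]), 539.3)
ply ('top', (array([ 0.6562, -0.0287,  0.0606]), 350.1)) ('scene', (array([ 0.653 , -0.0342,  0.0284]), 530.5)) (array([ 0.6543, -0.0311,  0.0548]), 819.2)
damper [380.42857143 245.26190476] [374 241  14  11  84] [431.55913978 195.74193548] [429 188   6  17  93] [ 0.5497 -0.2504  1.0612] 60.80495639044835 [-0.22 -0.1   0.59 -0.11  0.37]
```

The valve is at about 40° and everything is still in place. I'll hold it about three seconds.

Emit:
play_rows([
  {"fingers": 10,"x": 0,"y": 0,"z": 0,"yaw": 0},
  {"fingers": 10,"x": 0,"y": 0,"z": 0,"yaw": 0},
  {"fingers": 10,"x": 0,"y": 0,"z": 0,"yaw": 0},
  {"fingers": 10,"x": 0,"y": 0,"z": 0,"yaw": 0},
  {"fingers": 10,"x": 0,"y": 0,"z": 0,"yaw": 0},
  {"fingers": 10,"x": 0,"y": 0,"z": 0,"yaw": 0},
  {"fingers": 10,"x": 0,"y": 0,"z": 0,"yaw": 0},
  {"fingers": 10,"x": 0,"y": 0,"z": 0,"yaw": 0},
  {"fingers": 10,"x": 0,"y": 0,"z": 0,"yaw": 0},
  {"fingers": 10,"x": 0,"y": 0,"z": 0,"yaw": 0},
])

```text
clock: 28.48
tcp_pos: [0.5432, 0.2744, 0.0763]
orientation: [-0.001, 0.901, -0.433, 0.003]
wrist_force: [14.6, -10.1, 3.1]
width: 0.0179
finger_force: 30.7
```

Emit:
play_rows([
  {"fingers": 10,"x": 0,"y": 0,"z": 0,"yaw": 0},
  {"fingers": 10,"x": 0,"y": 0,"z": 0,"yaw": 0},
  {"fingers": 10,"x": 0,"y": 0,"z": 0,"yaw": 0},
  {"fingers": 10,"x": 0,"y": 0,"z": 0,"yaw": 0},
  {"fingers": 10,"x": 0,"y": 0,"z": 0,"yaw": 0},
  {"fingers": 10,"x": 0,"y": 0,"z": 0,"yaw": 0},
  {"fingers": 10,"x": 0,"y": 0,"z": 0,"yaw": 0},
  {"fingers": 10,"x": 0,"y": 0,"z": 0,"yaw": 0},
  {"fingers": 10,"x": 0,"y": 0,"z": 0,"yaw": 0},
  {"fingers": 10,"x": 0,"y": 0,"z": 0,"yaw": 0},
])

```text
clock: 29.32
tcp_pos: [0.5432, 0.2744, 0.0763]
orientation: [-0.001, 0.901, -0.433, 0.003]
wrist_force: [14.1, -8.9, 2.7]
width: 0.0182
finger_force: 30.7
```

Emit:
play_rows([
  {"fingers": 10,"x": 0,"y": 0,"z": 0,"yaw": 0},
  {"fingers": 10,"x": 0,"y": 0,"z": 0,"yaw": 0},
  {"fingers": 10,"x": 0,"y": 0,"z": 0,"yaw": 0},
  {"fingers": 10,"x": 0,"y": 0,"z": 0,"yaw": 0},
  {"fingers": 10,"x": 0,"y": 0,"z": 0,"yaw": 0},
  {"fingers": 10,"x": 0,"y": 0,"z": 0,"yaw": 0},
  {"fingers": 10,"x": 0,"y": 0,"z": 0,"yaw": 0},
  {"fingers": 10,"x": 0,"y": 0,"z": 0,"yaw": 0},
  {"fingers": 10,"x": 0,"y": 0,"z": 0,"yaw": 0},
  {"fingers": 10,"x": 0,"y": 0,"z": 0,"yaw": 0},
])

```text
clock: 30.15
tcp_pos: [0.5432, 0.2744, 0.0763]
orientation: [-0.001, 0.901, -0.433, 0.003]
wrist_force: [14.7, -9.5, 3.2]
width: 0.0176
finger_force: 30.7
```

```bash
python3 - <<'E'
from h import *
im=cv2.imread('pics/top8.png'); a=im[150:230,195:275]; b=cv2.imread('pics/scene8.png')[140:220,225:305]
cv2.imwrite('pics/c11.png',np.hstack([cv2.resize(x,(400,400),interpolation=cv2.INTER_CUBIC) for x in(a,b)]))
E
```

```text
(no output)
```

View pics/c11.png

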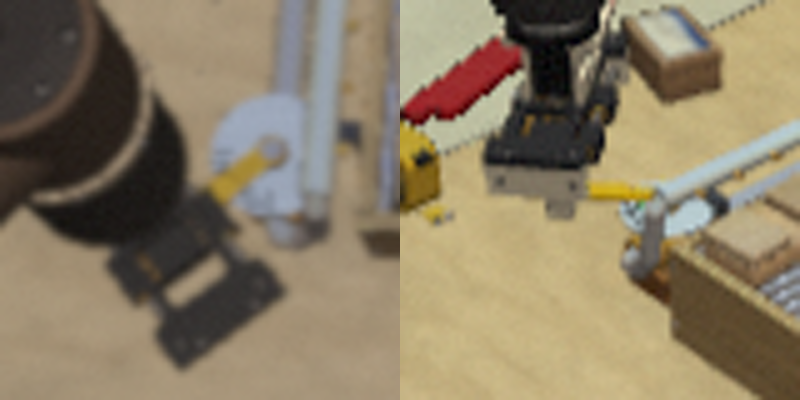

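The handle lies at about 40° with its bar over the green dot, top crop (215,192) to (270,150). Held over 3 s; now I'll shut it.

Emit:
play_rows([
  {"x": 0.6,"y": -10.2,"z": 0,"yaw": 6.67,"fingers": 10},
  {"x": 0.6,"y": -10.2,"z": 0,"yaw": 6.67,"fingers": 10},
  {"x": 0.6,"y": -10.2,"z": 0,"yaw": 6.67,"fingers": 10},
  {"x": 0.6,"y": -10.2,"z": 0,"yaw": 6.67,"fingers": 10},
  {"x": 0.6,"y": -10.2,"z": 0,"yaw": 6.67,"fingers": 10},
  {"x": 0.6,"y": -10.2,"z": 0,"yaw": 6.67,"fingers": 10},
  {"x": 0,"y": -1.5,"z": 0,"yaw": 0.5,"fingers": 10},
  {"x": 0,"y": 0,"z": 0,"yaw": 0,"fingers": 10},
  {"x": 0,"y": 0,"z": 0,"yaw": 0,"fingers": 10},
  {"x": 0,"y": 0,"z": 0,"yaw": 0,"fingers": 10},
])

```text
clock: 30.98
tcp_pos: [0.5999, 0.2956, 0.0763]
orientation: [0.002, -0.695, 0.719, -0.0]
wrist_force: [1.4, 1.9, 6.9]
width: 0.0176
finger_force: 29.7
```

Emit:
play_rows([
  {"x": 0,"y": -2,"z": 0,"yaw": 1,"fingers": 10},
  {"x": 0,"y": 0,"z": 0,"yaw": 0,"fingers": 10},
  {"x": 0,"y": 0,"z": 0,"yaw": 0,"fingers": 10},
])

```text
clock: 31.23
tcp_pos: [0.6012, 0.2955, 0.0763]
orientation: [0.002, -0.689, 0.725, -0.0]
wrist_force: [0.7, 1.5, 8.5]
width: 0.0173
finger_force: 29.7
```

Emit:
play_rows([
  {"x": 0,"y": 0,"z": 0,"yaw": 0,"fingers": 45},
  {"x": 0,"y": 0,"z": 0,"yaw": 0,"fingers": 45},
  {"x": 0,"y": 0,"z": 0,"yaw": 0,"fingers": 45},
  {"x": 0,"y": 0,"z": -30,"yaw": 0,"fingers": 45},
  {"x": 0,"y": 0,"z": -40,"yaw": 0,"fingers": 45},
  {"x": 0,"y": 0,"z": -40,"yaw": 0,"fingers": 45},
  {"x": 0,"y": 0,"z": -33,"yaw": 7.1,"fingers": 75},
  {"x": 0,"y": 0,"z": 0,"yaw": 7.1,"fingers": 75},
  {"x": 0,"y": 0,"z": 0,"yaw": 7.1,"fingers": 75},
  {"x": 0,"y": 0,"z": 0,"yaw": 7.1,"fingers": 75},
])

```text
clock: 32.07
tcp_pos: [0.5997, 0.2941, 0.2176]
orientation: [0.0, -0.487, 0.873, 0.0]
wrist_force: [-0.6, -0.0, -1.0]
width: 0.0659
finger_force: 0.0
```

Emit:
play_rows([
  {"x": 0,"y": 0,"z": 0,"yaw": 7.1,"fingers": 75},
  {"x": 0,"y": 0,"z": 0,"yaw": 7.1,"fingers": 75},
  {"x": 0,"y": 0,"z": 0,"yaw": 7.1,"fingers": 75},
  {"x": 0,"y": 0,"z": 0,"yaw": 7.1,"fingers": 75},
  {"x": 0,"y": 0,"z": 0,"yaw": 7.1,"fingers": 75},
  {"x": 0,"y": 0,"z": 0,"yaw": 7.1,"fingers": 75},
  {"x": 0,"y": 0,"z": 0,"yaw": 7.1,"fingers": 75},
  {"x": 0,"y": 0,"z": 0,"yaw": 7.1,"fingers": 75},
  {"x": 0,"y": 0,"z": 0,"yaw": 1.8,"fingers": 75},
  {"x": 0,"y": 0,"z": 0,"yaw": 0,"fingers": 75},
])

```text
clock: 32.9
tcp_pos: [0.5996, 0.294, 0.2165]
orientation: [-0.001, 0.0, 1.0, -0.0]
wrist_force: [-0.8, -0.6, -0.3]
width: 0.0751
finger_force: 0.0
```

```bash
cat >> dl.py <<'E'
def valve(tag):
  for c,(x0,y0,x1,y1) in dict(top=(205,165,262,215),scene=(250,155,285,200)).items():
    im=cv2.imread(f'pics/{c}{tag}.png')[:,:,::-1].astype(int); m=(im[:,:,0]>150)&(im[:,:,1]>100)&(im[:,:,2]<70); k=np.zeros_like(m);k[y0:y1,x0:x1]=m[y0:y1,x0:x1]; v,u=np.nonzero(k)
    if len(u): l=np.polyfit(u,v,1); print(c,len(u),l[0],pix2w(c,u.min()-.5,np.polyval(l,u.min()),.095),pix2w(c,u.max()+.5,np.polyval(l,u.max()),.095))
E
python3 - <<'E'
from look import *
import dl
o=manip.get_obs(); print(o['tcp_pos'],o['orientation'].round(3))
hi(); look('9',dado=(.643,.09,0),mitre=(.64,-.142,0),ply=(.65,-.03,0))
dl.damper('9')
for t in('0','7','9'): dl.valve(t)
E
```

```text
[0.59960621 0.29397326 0.21653819] [-0.001  0.     1.    -0.   ]
dado ('top', (array([ 0.6452,  0.1012, -0.0267]), 233.3)) ('scene', (array([0.6371, 0.0999, 0.0237]), 297.6)) (array([ 0.6399,  0.1009, -0.0179]), 524.8)
mitre ('top', (array([ 0.6418, -0.1432, -0.0174]), 263.5)) ('scene', (array([ 0.6388, -0.1445,  0.0108]), 288.3)) (array([ 0.6413, -0.1434, -0.0173]), 539.5)
ply ('top', (array([ 0.656 , -0.0284,  0.0591]), 357.8)) ('scene', (array([ 0.6526, -0.0338,  0.0353]), 515.5)) (array([ 0.6541, -0.0309,  0.0564]), 812.8)
damper [380.48780488 245.13414634] [374 241  14  10  82] [431.55434783 195.65217391] [429 188   6  16  92] [ 0.55   -0.2504  1.0587] 60.65745076575892 [-0.24 -0.09  0.58 -0.13  0.35]
top 150 0.04314903354195129 [0.59764421 0.33034661 0.095     ] [0.59519726 0.22049987 0.095     ]
scene 65 0.7741499826620196 [0.59424521 0.3294779  0.095     ] [0.58218873 0.19028179 0.095     ]
top 140 0.038350001789434346 [0.59732306 0.33032327 0.095     ] [0.59540124 0.22051131 0.095     ]
scene 71 0.802662547808179 [0.59532305 0.330778   0.095     ] [0.57979317 0.18156884 0.095     ]
top 143 0.03872280895002777 [0.59760913 0.33034406 0.095     ] [0.59564596 0.22052503 0.095     ]
scene 70 0.7553224838556559 [0.59378891 0.3289275  0.095     ] [0.58342955 0.19168564 0.095     ]
```

The valve is shut as at the start, the damper is unchanged and the pieces are in place. I'll take the dado back at x≈0.667, clear of the air bar's brackets.

Emit:
play_rows([
  {"x": -13,"y": -39,"z": 0,"yaw": 0,"fingers": 74},
  {"x": -13.5,"y": -39,"z": 0,"yaw": 0,"fingers": 74},
  {"x": -13.5,"y": -39,"z": 0,"yaw": 0,"fingers": 74},
  {"x": -13.5,"y": -39,"z": 0,"yaw": 0,"fingers": 74},
  {"x": -13.5,"y": -39,"z": 0,"yaw": 0,"fingers": 74},
  {"x": 0,"y": -1,"z": 30,"yaw": 0,"fingers": 74},
  {"x": 0,"y": 0,"z": 30,"yaw": 0,"fingers": 74},
  {"x": 0,"y": 0,"z": 22,"yaw": 0,"fingers": 74},
  {"x": 0,"y": 0,"z": 0,"yaw": 0,"fingers": 74},
  {"x": 0,"y": 0,"z": 0,"yaw": 0,"fingers": 74},
])

```text
clock: 33.93
tcp_pos: [0.6668, 0.0979, 0.1343]
orientation: [-0.001, -0.001, 1.0, -0.001]
wrist_force: [0.4, 0.5, 1.5]
width: 0.074
finger_force: 0.0
```

Emit:
play_rows([
  {"x": 0,"y": 0,"z": 12,"yaw": 0,"fingers": 74},
  {"x": 0,"y": 0,"z": 12,"yaw": 0,"fingers": 74},
  {"x": 0,"y": 0,"z": 12,"yaw": 0,"fingers": 74},
  {"x": 0,"y": 0,"z": 0,"yaw": 0,"fingers": 74},
  {"x": 0,"y": 0,"z": 0,"yaw": 0,"fingers": 40},
  {"x": 0,"y": 0,"z": 0,"yaw": 0,"fingers": 40},
  {"x": 0,"y": 0,"z": 0,"yaw": 0,"fingers": 40},
  {"x": 0,"y": 0,"z": 0,"yaw": 0,"fingers": 40},
  {"x": 0,"y": 0,"z": 0,"yaw": 0,"fingers": 40},
  {"x": 0,"y": 0,"z": 0,"yaw": 0,"fingers": 40},
])

```text
clock: 34.77
tcp_pos: [0.6677, 0.0985, 0.0998]
orientation: [0.001, -0.001, 1.0, 0.0]
wrist_force: [-0.2, 0.9, 2.3]
width: 0.0558
finger_force: 29.8
```

Emit:
play_rows([
  {"x": 0,"y": 0,"z": -20,"yaw": 0,"fingers": 40},
  {"x": 0,"y": 0,"z": -40,"yaw": 0,"fingers": 40},
  {"x": 0,"y": 0,"z": -35,"yaw": 0,"fingers": 40},
  {"x": 24,"y": -25,"z": -15,"yaw": 0,"fingers": 40},
  {"x": 28,"y": -28,"z": 0,"yaw": 0,"fingers": 40},
  {"x": 28,"y": -28,"z": 0,"yaw": 0,"fingers": 40},
  {"x": 28,"y": -28,"z": 0,"yaw": 0,"fingers": 40},
  {"x": 28,"y": -29,"z": 0,"yaw": 0,"fingers": 40},
  {"x": 28,"y": -29,"z": 0,"yaw": 0,"fingers": 40},
  {"x": 28,"y": -29,"z": 0,"yaw": 0,"fingers": 40},
])

```text
clock: 35.6
tcp_pos: [0.4736, -0.099, 0.2091]
orientation: [0.0, -0.001, 1.0, 0.0]
wrist_force: [0.6, -0.3, -0.3]
width: 0.0558
finger_force: 29.9
```

Emit:
play_rows([
  {"x": 28,"y": -30,"z": 0,"yaw": 0,"fingers": 40},
  {"x": 0,"y": 0,"z": 35,"yaw": 0,"fingers": 40},
  {"x": 0,"y": 0,"z": 40,"yaw": 0,"fingers": 40},
  {"x": 0,"y": 0,"z": 40,"yaw": 0,"fingers": 40},
  {"x": 0,"y": 0,"z": 35,"yaw": 0,"fingers": 40},
  {"x": 0,"y": 0,"z": 25,"yaw": 0,"fingers": 40},
  {"x": 0,"y": 0,"z": 0,"yaw": 0,"fingers": 40},
  {"x": 0,"y": 0,"z": 0,"yaw": 0,"fingers": 40},
])

```text
clock: 36.27
tcp_pos: [0.4468, -0.1282, 0.0336]
orientation: [-0.002, -0.001, 1.0, -0.0]
wrist_force: [0.2, -0.5, -1.0]
width: 0.0556
finger_force: 29.9
```

Emit:
play_rows([
  {"x": 0,"y": 0,"z": 8,"yaw": 0,"fingers": 40},
  {"x": 0,"y": 0,"z": 6,"yaw": 0,"fingers": 40},
  {"x": 0,"y": 0,"z": 0,"yaw": 0,"fingers": 40},
  {"x": 0,"y": 0,"z": 0,"yaw": 0,"fingers": 66},
  {"x": 0,"y": 0,"z": 0,"yaw": 0,"fingers": 66},
  {"x": 0,"y": 0,"z": 0,"yaw": 0,"fingers": 66},
  {"x": 0,"y": 0,"z": -25,"yaw": 0,"fingers": 66},
  {"x": 0,"y": 0,"z": -40,"yaw": 0,"fingers": 82},
  {"x": 0,"y": 0,"z": -40,"yaw": 0,"fingers": 82},
  {"x": 0,"y": 0,"z": -40,"yaw": 0,"fingers": 82},
])

```text
clock: 37.1
tcp_pos: [0.4465, -0.1281, 0.1669]
orientation: [-0.001, -0.001, 1.0, -0.0]
wrist_force: [2.0, -0.3, 0.1]
width: 0.0792
finger_force: 0.0
```

Emit:
play_rows([
  {"x": -34,"y": 16,"z": 0,"yaw": 0,"fingers": 82},
  {"x": -34,"y": 16,"z": 0,"yaw": 0,"fingers": 82},
  {"x": -34,"y": 16,"z": 0,"yaw": 0,"fingers": 82},
  {"x": -34,"y": 16,"z": 0,"yaw": 0,"fingers": 82},
  {"x": -34,"y": 16,"z": 0,"yaw": 0,"fingers": 82},
  {"x": -34,"y": 16,"z": 0,"yaw": -3,"fingers": 82},
  {"x": 0,"y": 0,"z": 30,"yaw": 0,"fingers": 82},
  {"x": 0,"y": 0,"z": 10,"yaw": 0,"fingers": 82},
  {"x": 0,"y": 0,"z": 0,"yaw": 0,"fingers": 82},
  {"x": 0,"y": 0,"z": 0,"yaw": 0,"fingers": 82},
])

```text
clock: 37.93
tcp_pos: [0.6502, -0.0323, 0.1248]
orientation: [-0.001, -0.027, 1.0, -0.0]
wrist_force: [0.4, 0.4, 0.7]
width: 0.0821
finger_force: 0.0
```

```bash
python3 - <<'E'
from look import *
hi(); o=manip.get_obs(); print(o['tcp_pos'],o['orientation'].round(3))
MODELS['dado']=[(R(.06,.028),.036,1)]
look('10',dado=(.4235,-.128,0),mitre=(.64,-.142,0),ply=(.65,-.03,0),tray=(.4225,-.223,0))
E
```

```text
[ 0.65023586 -0.03225248  0.12480956] [-0.001 -0.027  1.    -0.   ]
dado ('top', (array([ 0.4364, -0.1222,  0.0105]), 78.5)) ('scene', (array([ 0.429 , -0.1291, -0.0324]), 311.1)) (array([ 0.4291, -0.1295, -0.0354]), 361.3)
mitre ('top', (array([ 0.6417, -0.1516, -0.0106]), 269.6)) ('scene', (array([ 0.639 , -0.1445,  0.0091]), 311.5)) (array([ 0.641 , -0.1446, -0.0392]), 563.0)
ply ('top', (array([ 0.6575, -0.0388,  0.0378]), 322.2)) ('scene', (array([ 0.6533, -0.034 ,  0.0439]), 489.2)) (array([ 0.6568, -0.0338,  0.0391]), 775.6)
tray ('top', (array([ 0.424 , -0.2182, -0.0101]), 295.2)) ('scene', (array([ 0.4184, -0.2322, -0.0122]), 800.5)) (array([ 0.4183, -0.2319, -0.0113]), 978.0)
```

Emit:
play_rows([
  {"x": 0,"y": -1,"z": 12,"yaw": 0,"fingers": 82},
  {"x": 0,"y": 0,"z": 12,"yaw": 0,"fingers": 82},
  {"x": 0,"y": 0,"z": 9,"yaw": 0,"fingers": 82},
  {"x": 0,"y": 0,"z": 0,"yaw": 0,"fingers": 82},
  {"x": 0,"y": 0,"z": 0,"yaw": 0,"fingers": 45},
  {"x": 0,"y": 0,"z": 0,"yaw": 0,"fingers": 45},
  {"x": 0,"y": 0,"z": 0,"yaw": 0,"fingers": 45},
  {"x": 0,"y": 0,"z": 0,"yaw": 0,"fingers": 45},
  {"x": 0,"y": 0,"z": 0,"yaw": 0,"fingers": 45},
  {"x": 0,"y": 0,"z": 0,"yaw": 0,"fingers": 45},
])

```text
clock: 38.87
tcp_pos: [0.6518, -0.0326, 0.0925]
orientation: [0.0, -0.027, 1.0, 0.0]
wrist_force: [-0.7, 1.3, 1.3]
width: 0.0599
finger_force: 30.0
```

Emit:
play_rows([
  {"x": 0,"y": 0,"z": -20,"yaw": 0,"fingers": 45},
  {"x": 0,"y": 0,"z": -35,"yaw": 3,"fingers": 45},
  {"x": 0,"y": 0,"z": -35,"yaw": 0,"fingers": 45},
  {"x": 29,"y": -24,"z": 0,"yaw": 0,"fingers": 45},
  {"x": 29,"y": -24,"z": 0,"yaw": 0,"fingers": 45},
  {"x": 29,"y": -24,"z": 0,"yaw": 0,"fingers": 45},
  {"x": 29,"y": -24,"z": 0,"yaw": 0,"fingers": 45},
  {"x": 29,"y": -24,"z": 0,"yaw": 0,"fingers": 45},
  {"x": 29,"y": -24,"z": 0,"yaw": 0,"fingers": 45},
  {"x": 29,"y": -24,"z": 0,"yaw": 0,"fingers": 45},
])

```text
clock: 39.7
tcp_pos: [0.4468, -0.2018, 0.1821]
orientation: [0.0, -0.001, 1.0, 0.0]
wrist_force: [1.2, -0.9, -1.8]
width: 0.0601
finger_force: 30.0
```

Emit:
play_rows([
  {"x": 30,"y": -25.5,"z": 0,"yaw": 0,"fingers": 45},
  {"x": 0,"y": 0,"z": 35,"yaw": 0,"fingers": 45},
  {"x": 0,"y": 0,"z": 40,"yaw": 0,"fingers": 45},
  {"x": 0,"y": 0,"z": 40,"yaw": 0,"fingers": 45},
  {"x": 0,"y": 0,"z": 30,"yaw": 0,"fingers": 45},
  {"x": 0,"y": 0,"z": 10,"yaw": 0,"fingers": 45},
  {"x": 0,"y": 0,"z": 0,"yaw": 0,"fingers": 45},
  {"x": 0,"y": 0,"z": 0,"yaw": 0,"fingers": 45},
])

```text
clock: 40.37
tcp_pos: [0.4185, -0.2266, 0.0269]
orientation: [-0.001, -0.001, 1.0, -0.0]
wrist_force: [1.1, 0.6, -1.4]
width: 0.0596
finger_force: 30.0
```

Emit:
play_rows([
  {"x": 0,"y": 0,"z": 8,"yaw": 0,"fingers": 45},
  {"x": 0,"y": 0,"z": 5.5,"yaw": 0,"fingers": 45},
  {"x": 0,"y": 0,"z": 0,"yaw": 0,"fingers": 45},
  {"x": 0,"y": 0,"z": 0,"yaw": 0,"fingers": 70},
  {"x": 0,"y": 0,"z": 0,"yaw": 0,"fingers": 70},
  {"x": 0,"y": 0,"z": 0,"yaw": 0,"fingers": 70},
  {"x": 0,"y": 0,"z": -25,"yaw": 0,"fingers": 70},
  {"x": 0,"y": 0,"z": -40,"yaw": 0,"fingers": 70},
  {"x": 0,"y": 0,"z": -40,"yaw": 0,"fingers": 70},
  {"x": 0,"y": 0,"z": -40,"yaw": 0,"fingers": 70},
])

```text
clock: 41.2
tcp_pos: [0.4182, -0.2265, 0.1607]
orientation: [-0.0, -0.001, 1.0, -0.0]
wrist_force: [1.8, -0.8, -1.1]
width: 0.0699
finger_force: 0.0
```

Emit:
play_rows([
  {"x": -34.7,"y": 14.2,"z": 0,"yaw": 0,"fingers": 70},
  {"x": -34.7,"y": 14.2,"z": 0,"yaw": 0,"fingers": 70},
  {"x": -34.7,"y": 14.2,"z": 0,"yaw": 0,"fingers": 70},
  {"x": -34.7,"y": 14.2,"z": 0,"yaw": 0,"fingers": 70},
  {"x": -34.7,"y": 14.2,"z": 0,"yaw": 0,"fingers": 70},
  {"x": -34.7,"y": 14.2,"z": 0,"yaw": 0,"fingers": 70},
  {"x": 0,"y": 0,"z": 20,"yaw": 0,"fingers": 70},
  {"x": 0,"y": 0,"z": 8,"yaw": 0,"fingers": 70},
  {"x": 0,"y": 0,"z": 0,"yaw": 0,"fingers": 70},
  {"x": 0,"y": 0,"z": 0,"yaw": 0,"fingers": 70},
])

```text
clock: 42.03
tcp_pos: [0.6258, -0.1414, 0.1304]
orientation: [-0.001, -0.0, 1.0, -0.0]
wrist_force: [-0.1, -0.5, 0.9]
width: 0.0704
finger_force: 0.0
```

```bash
python3 - <<'E'
from look import *
hi(); o=manip.get_obs(); print(o['tcp_pos'],o['orientation'].round(3))
MODELS['dado']=[(R(.06,.028),.036,1)]; MODELS['ply']=[(R(.055,.03),.024,1)]
look('11',dado=(.4235,-.128,0),mitre=(.64,-.142,0),ply=(.4225,-.226,0))
E
```

```text
[ 0.62584337 -0.14136457  0.13043527] [-0.001 -0.     1.    -0.   ]
dado ('top', (array([ 0.4364, -0.1221,  0.014 ]), 79.4)) ('scene', (array([ 0.4294, -0.1296, -0.0367]), 313.7)) (array([ 0.4288, -0.1295, -0.0229]), 364.1)
mitre ('top', (array([ 0.642 , -0.157 ,  0.0133]), 262.4)) ('scene', (array([ 0.6383, -0.1468, -0.0436]), 343.8)) (array([ 0.6403, -0.1466, -0.0703]), 579.4)
ply ('top', (array([ 0.4241, -0.23  , -0.0056]), 148.4)) ('scene', (array([ 0.4239, -0.2306,  0.0098]), 441.4)) (array([ 0.4242, -0.2304,  0.0104]), 587.2)
```

Emit:
play_rows([
  {"x": 0,"y": 0,"z": 12,"yaw": 0,"fingers": 70},
  {"x": 0,"y": 0,"z": 12,"yaw": 0,"fingers": 70},
  {"x": 0,"y": 0,"z": 8,"yaw": 0,"fingers": 70},
  {"x": 0,"y": 0,"z": 0,"yaw": 0,"fingers": 30},
  {"x": 0,"y": 0,"z": 0,"yaw": 0,"fingers": 30},
  {"x": 0,"y": 0,"z": 0,"yaw": 0,"fingers": 30},
  {"x": 0,"y": 0,"z": 0,"yaw": 0,"fingers": 30},
  {"x": 0,"y": 0,"z": 0,"yaw": 0,"fingers": 30},
  {"x": 0,"y": 0,"z": 0,"yaw": 0,"fingers": 30},
  {"x": 0,"y": 0,"z": 0,"yaw": 0,"fingers": 30},
])

```text
clock: 42.97
tcp_pos: [0.6271, -0.141, 0.099]
orientation: [0.0, -0.001, 1.0, 0.0]
wrist_force: [-0.9, 0.6, 1.4]
width: 0.04
finger_force: 29.7
```

Emit:
play_rows([
  {"x": 0,"y": 0,"z": -20,"yaw": 0,"fingers": 30},
  {"x": 0,"y": 0,"z": -35,"yaw": 0,"fingers": 30},
  {"x": 0,"y": 0,"z": -15,"yaw": 0,"fingers": 30},
  {"x": 27.5,"y": -22.5,"z": 0,"yaw": 0,"fingers": 30},
  {"x": 27.5,"y": -22.5,"z": 0,"yaw": 0,"fingers": 30},
  {"x": 27.5,"y": -22.5,"z": 0,"yaw": 0,"fingers": 30},
  {"x": 27.5,"y": -22.5,"z": 0,"yaw": 0,"fingers": 30},
  {"x": 27.5,"y": -22.5,"z": 0,"yaw": 0,"fingers": 30},
  {"x": 27.5,"y": -22.5,"z": 0,"yaw": 0,"fingers": 30},
  {"x": 27.5,"y": -22.5,"z": 0,"yaw": 0,"fingers": 30},
])

```text
clock: 43.8
tcp_pos: [0.4328, -0.2994, 0.1686]
orientation: [0.0, -0.001, 1.0, 0.0]
wrist_force: [0.4, -0.4, -0.6]
width: 0.0403
finger_force: 29.7
```

Emit:
play_rows([
  {"x": 27,"y": -23.5,"z": 0,"yaw": 0,"fingers": 30},
  {"x": 0,"y": 0,"z": 35,"yaw": 0,"fingers": 30},
  {"x": 0,"y": 0,"z": 40,"yaw": 0,"fingers": 30},
  {"x": 0,"y": 0,"z": 40,"yaw": 0,"fingers": 30},
  {"x": 0,"y": 0,"z": 15,"yaw": 0,"fingers": 30},
  {"x": 0,"y": 0,"z": 0,"yaw": 0,"fingers": 30},
  {"x": 0,"y": 0,"z": 0,"yaw": 0,"fingers": 30},
])

```text
clock: 44.38
tcp_pos: [0.4071, -0.3223, 0.0382]
orientation: [-0.001, -0.001, 1.0, 0.0]
wrist_force: [-0.2, 0.4, -1.0]
width: 0.0398
finger_force: 29.7
```

```bash
python3 - <<'E'
from look import *
o=manip.get_obs(); z=o['tcp_pos'][2]-.013+.032; print(o['tcp_pos'],o['width'])
MODELS['mitre']=[(M,z,1)]
look('12',mitre=(.4205,-.322,0),tray=(.4225,-.223,0))
E
```

```text
[ 0.4070914  -0.32230878  0.03823658] 0.039840649662907054
mitre ('top', (array([ 0.4183, -0.3321, -0.0788]), 139.4)) ('scene', (array([ 0.4187, -0.3227,  0.0782]), 375.0)) (array([ 0.4194, -0.3225,  0.078 ]), 494.5)
tray ('top', (array([ 0.4182, -0.2161, -0.0424]), 280.2)) ('scene', (array([ 0.4179, -0.2322, -0.0099]), 797.1)) (array([ 0.4177, -0.2323, -0.0154]), 1031.9)
```

Emit:
play_rows([
  {"x": 0,"y": 0,"z": 8,"yaw": 0,"fingers": 30},
  {"x": 0,"y": 0,"z": 6,"yaw": 0,"fingers": 30},
  {"x": 0,"y": 0,"z": 4,"yaw": 0,"fingers": 30},
  {"x": 0,"y": 0,"z": 0,"yaw": 0,"fingers": 30},
  {"x": 0,"y": 0,"z": 0,"yaw": 0,"fingers": 30},
])

```text
clock: 44.9
tcp_pos: [0.4074, -0.3222, 0.0204]
orientation: [-0.0, -0.001, 1.0, 0.0]
wrist_force: [1.1, 0.8, -0.9]
width: 0.0397
finger_force: 29.7
```

Emit:
play_rows([
  {"x": 0,"y": 0,"z": 1.3,"yaw": 0,"fingers": 30},
  {"x": 0,"y": 0,"z": 0,"yaw": 0,"fingers": 54},
  {"x": 0,"y": 0,"z": 0,"yaw": 0,"fingers": 54},
  {"x": 0,"y": 0,"z": 0,"yaw": 0,"fingers": 54},
  {"x": 0,"y": 0,"z": -20,"yaw": 0,"fingers": 54},
  {"x": 0,"y": 0,"z": -40,"yaw": 0,"fingers": 54},
  {"x": 0,"y": 0,"z": -40,"yaw": 0,"fingers": 50},
  {"x": 0,"y": 0,"z": -40,"yaw": 0,"fingers": 50},
  {"x": 0,"y": 0,"z": -40,"yaw": 0,"fingers": 50},
  {"x": -35,"y": -7.5,"z": 0,"yaw": 0,"fingers": 50},
])

```text
clock: 45.73
tcp_pos: [0.4425, -0.331, 0.2101]
orientation: [0.006, -0.001, 1.0, -0.003]
wrist_force: [1.0, -0.4, 0.8]
width: 0.0499
finger_force: 0.0
```

Emit:
play_rows([
  {"x": -35,"y": -7.5,"z": 0,"yaw": 0,"fingers": 50},
  {"x": -35,"y": -7.5,"z": 0,"yaw": 0,"fingers": 50},
  {"x": -35,"y": -7,"z": 0,"yaw": 0,"fingers": 50},
  {"x": 0,"y": 0,"z": 35,"yaw": 0,"fingers": 50},
  {"x": 0,"y": 0,"z": 35,"yaw": 0,"fingers": 50},
  {"x": 0,"y": 0,"z": 20,"yaw": 0,"fingers": 50},
  {"x": 0,"y": 0,"z": 8,"yaw": 0,"fingers": 50},
  {"x": 0,"y": 0,"z": 0,"yaw": 0,"fingers": 50},
  {"x": 0,"y": 0,"z": 0,"yaw": 0,"fingers": 50},
])

```text
clock: 46.48
tcp_pos: [0.548, -0.352, 0.1022]
orientation: [0.0, -0.001, 1.0, -0.0]
wrist_force: [-0.0, 0.4, 1.5]
width: 0.0497
finger_force: 0.0
```

Emit:
play_rows([
  {"x": 0,"y": 0,"z": 0,"yaw": 0,"fingers": 15},
  {"x": 0,"y": 0,"z": 0,"yaw": 0,"fingers": 15},
  {"x": 0,"y": 0,"z": 0,"yaw": 0,"fingers": 15},
  {"x": 0,"y": 0,"z": 0,"yaw": 0,"fingers": 15},
  {"x": 0,"y": 0,"z": 0,"yaw": 0,"fingers": 15},
  {"x": 0,"y": 0,"z": 0,"yaw": 0,"fingers": 15},
  {"x": 0,"y": 0,"z": 0,"yaw": 0,"fingers": 15},
])

```text
clock: 47.07
tcp_pos: [0.5478, -0.3521, 0.102]
orientation: [0.0, -0.001, 1.0, -0.0]
wrist_force: [-1.1, -2.5, 2.8]
width: 0.0211
finger_force: 30.0
```

Emit:
play_rows([
  {"x": 0,"y": 5,"z": -8,"yaw": 0,"fingers": 15},
  {"x": 0,"y": 5,"z": -7,"yaw": 0,"fingers": 15},
  {"x": 0,"y": 12.5,"z": -14,"yaw": 0,"fingers": 15},
  {"x": 0,"y": 15,"z": -12,"yaw": 0,"fingers": 15},
  {"x": 0,"y": 16,"z": -9,"yaw": 0,"fingers": 15},
  {"x": 0,"y": 9,"z": -4,"yaw": 0,"fingers": 15},
  {"x": 0,"y": 9,"z": -3,"yaw": 0,"fingers": 15},
  {"x": 0,"y": 0,"z": 0,"yaw": 0,"fingers": 15},
  {"x": 0,"y": 0,"z": 0,"yaw": 0,"fingers": 15},
])

```text
clock: 47.82
tcp_pos: [0.5503, -0.2819, 0.1628]
orientation: [0.004, -0.001, 1.0, -0.002]
wrist_force: [0.1, -4.1, 17.1]
width: 0.0215
finger_force: 30.0
```

Emit:
play_rows([
  {"x": 0,"y": 0,"z": 0,"yaw": 0,"fingers": 50},
  {"x": 0,"y": 0,"z": 0,"yaw": 0,"fingers": 50},
  {"x": 0,"y": 0,"z": 0,"yaw": 0,"fingers": 50},
  {"x": 0,"y": 0,"z": 0,"yaw": 0,"fingers": 50},
  {"x": 0,"y": 0,"z": -30,"yaw": 0,"fingers": 50},
  {"x": 0,"y": 0,"z": -40,"yaw": 0,"fingers": 50},
  {"x": 0,"y": 38,"z": -10,"yaw": 0,"fingers": 50},
  {"x": 0,"y": 40,"z": 0,"yaw": 0,"fingers": 50},
  {"x": 0,"y": 40,"z": 0,"yaw": 0,"fingers": 50},
  {"x": 0,"y": 40,"z": 0,"yaw": 0,"fingers": 50},
])

```text
clock: 48.65
tcp_pos: [0.5467, -0.1206, 0.238]
orientation: [-0.0, -0.0, 1.0, 0.0]
wrist_force: [1.3, -0.0, 0.5]
width: 0.0505
finger_force: 0.0
```

Emit:
play_rows([
  {"x": 0,"y": 40,"z": 0,"yaw": 0,"fingers": 50},
  {"x": 0,"y": 40,"z": 0,"yaw": 0,"fingers": 50},
  {"x": 0,"y": 40,"z": 0,"yaw": 0,"fingers": 50},
  {"x": 0,"y": 40,"z": 0,"yaw": 0,"fingers": 50},
  {"x": 0,"y": 40,"z": 0,"yaw": 0,"fingers": 50},
  {"x": 0,"y": 40,"z": 0,"yaw": 0,"fingers": 50},
  {"x": 0,"y": 40,"z": 0,"yaw": 0,"fingers": 50},
  {"x": 0,"y": 0,"z": 0,"yaw": 0,"fingers": 50},
])

```text
clock: 49.32
tcp_pos: [0.5467, 0.1635, 0.2374]
orientation: [-0.0, -0.003, 1.0, 0.0]
wrist_force: [0.3, -2.0, 0.4]
width: 0.0499
finger_force: 0.0
```

```bash
python3 - <<'E'
from look import *
import dl
o=manip.get_obs(); print(o['tcp_pos'])
MODELS['dado']=[(R(.06,.028),.036,1)]; MODELS['ply']=[(R(.055,.03),.024,1)]; MODELS['mitre']=[(M,.038,1)]
look('13',dado=(.4235,-.128,0),mitre=(.42,-.322,0),ply=(.4225,-.226,0),tray=(.4225,-.223,0))
dl.damper('13'); dl.valve('13')
a=cv2.imread('pics/scene13.png')[195:315,270:430]; b=cv2.imread('pics/scene13.png')[210:250,350:390]; c=cv2.imread('pics/top13.png')[150:280,320:450]
L=cv2.resize(a,(480,360),interpolation=cv2.INTER_CUBIC); Rr=cv2.resize(b,(300,300),interpolation=cv2.INTER_NEAREST); C=cv2.resize(c,(300,300),interpolation=cv2.INTER_CUBIC)
out=np.zeros((600,780,3),np.uint8); out[:360,:480]=L; out[:300,480:]=Rr; out[300:,480:]=C; cv2.imwrite('pics/c12.png',out)
E
```

```text
[0.54675    0.16350373 0.23737636]
dado ('top', (array([ 0.4362, -0.1228, -0.0043]), 78.7)) ('scene', (array([ 0.4292, -0.1292, -0.0302]), 296.1)) (array([ 0.4286, -0.1289, -0.025 ]), 345.9)
mitre ('top', (array([ 0.4202, -0.3167,  0.0368]), 197.0)) ('scene', (array([ 0.4209, -0.3273,  0.012 ]), 324.4)) (array([ 0.4205, -0.3247,  0.0306]), 493.7)
ply ('top', (array([ 0.4242, -0.2299,  0.0008]), 150.8)) ('scene', (array([ 4.242e-01, -2.306e-01,  2.000e-04]), 416.5)) (array([ 0.424 , -0.2302, -0.0025]), 565.2)
tray ('top', (array([ 0.4241, -0.2183, -0.006 ]), 290.9)) ('scene', (array([ 0.4185, -0.2322, -0.0107]), 747.9)) (array([ 0.4186, -0.232 , -0.0127]), 927.4)
damper [366.025  221.8875] [359 217  14  11  80] [412.48598131 189.99065421] [409 182   8  18 107] [ 0.553  -0.2514  0.2824] 16.177755379873805 [-0.21 -0.1   0.22 -0.09  0.04]
top 9 0.5000000000001169 [0.59787462 0.27387525 0.095     ] [0.5963956 0.2675142 0.095    ]
scene 70 0.7959843317719865 [0.59618094 0.33181279 0.095     ] [0.58208783 0.19016764 0.095     ]
```

View pics/c12.png

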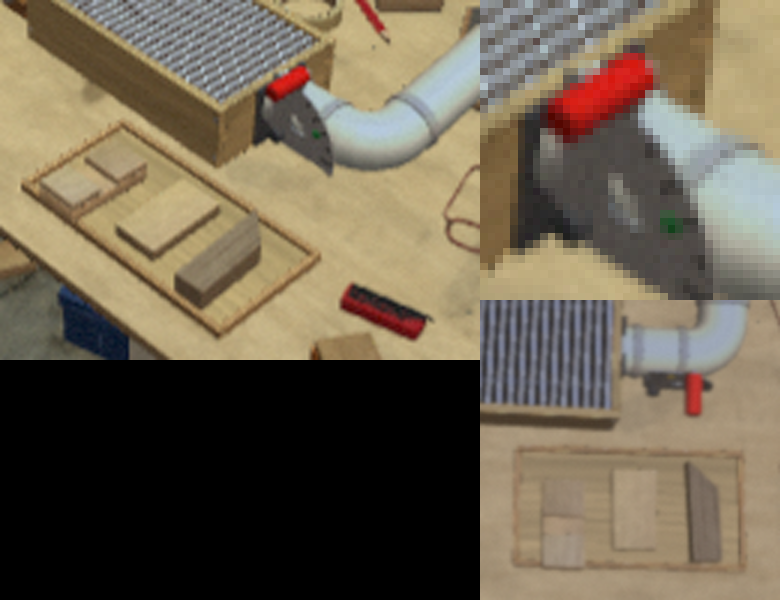

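The mitre and ply sit well inside the tray and the damper is at 16° on the yellow dot. The dado's front end (560,567 in the top crop) looks close to the front rim, so I'll measure it.

```bash
python3 - <<'E'
from look import *
k=300/130; q=lambda u,v:(320+(u-480)/k-.3,150+(v-300)/k-.3)
for n,u,v,z in[('dado back',564,479,.036),('dado front',562,567,.036),('dado front floor',562,567,.02),('dadoL',542,525,.036),('dadoR',584,525,.036),('housing',562,517,.03),('ply back',635,469,.024),('ply front',635,549,.024),('tray front out',630,569,.014),('tray back out',630,450,.014),('mitre tip',688,463,.038),('mitre fr',707,561,.038)]: print(n,pix2w('top',*q(u,v),z).round(4))
s=lambda u,v:(270+u/3-.3,195+v/3-.3)
for n,u,v,z in[('dado FL',40,187,.036),('dado FR',75,210,.036),('dado BR',146,168,.036),('dado BL',112,147,.036),('trayF out L',22,186,.014),('trayF out R',219,333,.014),('ply FL',117,229,.024),('ply FR',152,250,.024),('ply BR',219,208,.024)]: print(n,pix2w('scene',*s(u,v),z).round(4))
t,sc=grad('pics/top13.png'),grad('pics/scene13.png')
for z in(.036,): 
  for G in(dict(top=t),dict(scene=sc),dict(top=t,scene=sc)): print(fit([(R(.06,.028),z,1)],(.41,-.126,0),G,dx=.025,da=.1))
E
```

```text
dado back [ 0.4603 -0.1292  0.036 ]
dado front [ 0.3401 -0.1272  0.036 ]
dado front floor [ 0.3413 -0.1283  0.02  ]
dadoL [ 0.3964 -0.0996  0.036 ]
dadoR [ 0.3975 -0.1568  0.036 ]
housing [ 0.4086 -0.1272  0.03  ]
ply back [ 0.4781 -0.2288  0.024 ]
ply front [ 0.3673 -0.2279  0.024 ]
tray front out [ 0.3408 -0.2222  0.014 ]
tray back out [ 0.5066 -0.2234  0.014 ]
mitre tip [ 0.4857 -0.3003  0.038 ]
mitre fr [ 0.3516 -0.3237  0.038 ]
dado FL [ 0.3383 -0.1062  0.036 ]
dado FR [ 0.3414 -0.162   0.036 ]
dado BR [ 0.4485 -0.1686  0.036 ]
dado BL [ 0.4456 -0.1145  0.036 ]
trayF out L [ 0.3394 -0.0723  0.014 ]
trayF out R [ 0.3394 -0.3862  0.014 ]
ply FL [ 0.3627 -0.2081  0.024 ]
ply FR [ 0.3677 -0.2587  0.024 ]
ply BR [ 0.47   -0.2654  0.024 ]
(array([ 0.395 , -0.1227,  0.0093]), 122.1)
(array([ 0.4293, -0.1292, -0.0308]), 296.1)
(array([ 0.4051, -0.1287, -0.0173]), 373.0)
```

The dado's front lies on the front rim (it spans x 0.340–0.460). I'll regrasp it and shift it 24 mm back.

Emit:
play_rows([
  {"x": 14,"y": -36.5,"z": 0,"yaw": 0,"fingers": 68},
  {"x": 14,"y": -36.5,"z": 0,"yaw": 0,"fingers": 68},
  {"x": 14,"y": -36.5,"z": 0,"yaw": 0,"fingers": 68},
  {"x": 14,"y": -36.5,"z": 0,"yaw": 0,"fingers": 68},
  {"x": 14,"y": -36.5,"z": 0,"yaw": 0,"fingers": 68},
  {"x": 14,"y": -36.5,"z": 0,"yaw": 0,"fingers": 68},
  {"x": 14,"y": -36.5,"z": 0,"yaw": 0,"fingers": 68},
  {"x": 13,"y": -36.5,"z": 0,"yaw": 0,"fingers": 68},
  {"x": 0,"y": 0,"z": 35,"yaw": 0,"fingers": 68},
  {"x": 0,"y": 0,"z": 40,"yaw": 0,"fingers": 68},
])

```text
clock: 50.35
tcp_pos: [0.4369, -0.1374, 0.1652]
orientation: [0.004, 0.002, 1.0, 0.0]
wrist_force: [1.8, 0.1, -1.0]
width: 0.0679
finger_force: 0.0
```

Emit:
play_rows([
  {"x": 0,"y": 0,"z": 40,"yaw": 0,"fingers": 68},
  {"x": 0,"y": 0,"z": 40,"yaw": 0,"fingers": 68},
  {"x": 0,"y": 0,"z": 25,"yaw": 0,"fingers": 68},
  {"x": 0,"y": 0,"z": 0,"yaw": 0,"fingers": 68},
  {"x": 0,"y": 0,"z": 0,"yaw": 0,"fingers": 68},
])

```text
clock: 50.77
tcp_pos: [0.4351, -0.1354, 0.0579]
orientation: [-0.002, 0.0, 1.0, -0.0]
wrist_force: [0.2, -0.2, 0.5]
width: 0.0679
finger_force: 0.0
```

Emit:
play_rows([
  {"x": 0,"y": 6,"z": 0,"yaw": 0,"fingers": 68},
  {"x": 0,"y": 0,"z": 15,"yaw": 0,"fingers": 68},
  {"x": 0,"y": 0,"z": 14,"yaw": 0,"fingers": 68},
  {"x": 0,"y": 0,"z": 8,"yaw": 0,"fingers": 68},
  {"x": 0,"y": 0,"z": 0,"yaw": 0,"fingers": 68},
  {"x": 0,"y": 0,"z": 0,"yaw": 0,"fingers": 68},
])

```text
clock: 51.27
tcp_pos: [0.437, -0.1281, 0.0223]
orientation: [0.001, -0.001, 1.0, -0.0]
wrist_force: [0.0, 0.3, -0.0]
width: 0.0681
finger_force: 0.0
```

Emit:
play_rows([
  {"x": 0,"y": 0,"z": 0,"yaw": 0,"fingers": 40},
  {"x": 0,"y": 0,"z": 0,"yaw": 0,"fingers": 40},
  {"x": 0,"y": 0,"z": 0,"yaw": 0,"fingers": 40},
  {"x": 0,"y": 0,"z": 0,"yaw": 0,"fingers": 40},
  {"x": 0,"y": 0,"z": 0,"yaw": 0,"fingers": 40},
])

```text
clock: 51.68
tcp_pos: [0.437, -0.1282, 0.0221]
orientation: [0.001, -0.001, 1.0, 0.0]
wrist_force: [-0.9, 2.4, 7.8]
width: 0.0558
finger_force: 30.0
```

Emit:
play_rows([
  {"x": 0,"y": 0,"z": -8,"yaw": 0,"fingers": 40},
  {"x": 0,"y": 0,"z": -8,"yaw": 0,"fingers": 40},
  {"x": -12,"y": 0,"z": 0,"yaw": 0,"fingers": 40},
  {"x": -12,"y": 0,"z": 0,"yaw": 0,"fingers": 40},
  {"x": 0,"y": 0,"z": 0,"yaw": 0,"fingers": 40},
  {"x": 0,"y": 0,"z": 8,"yaw": 0,"fingers": 40},
  {"x": 0,"y": 0,"z": 6,"yaw": 0,"fingers": 40},
  {"x": 0,"y": 0,"z": 0,"yaw": 0,"fingers": 40},
  {"x": 0,"y": 0,"z": 0,"yaw": 0,"fingers": 40},
])

```text
clock: 52.43
tcp_pos: [0.4594, -0.1283, 0.0224]
orientation: [-0.001, -0.0, 1.0, -0.0]
wrist_force: [0.4, -0.0, -1.8]
width: 0.0555
finger_force: 30.0
```

Emit:
play_rows([
  {"x": 0,"y": 0,"z": 0,"yaw": 0,"fingers": 68},
  {"x": 0,"y": 0,"z": 0,"yaw": 0,"fingers": 68},
  {"x": 0,"y": 0,"z": 0,"yaw": 0,"fingers": 68},
  {"x": 0,"y": 0,"z": -20,"yaw": 0,"fingers": 68},
  {"x": 0,"y": 0,"z": -40,"yaw": 0,"fingers": 68},
  {"x": 0,"y": 0,"z": -40,"yaw": 0,"fingers": 68},
  {"x": 0,"y": 0,"z": -40,"yaw": 0,"fingers": 68},
  {"x": 0,"y": 0,"z": -40,"yaw": 0,"fingers": 68},
  {"x": -20,"y": 35,"z": 0,"yaw": 0,"fingers": 68},
  {"x": -20,"y": 35,"z": 0,"yaw": 0,"fingers": 68},
])

```text
clock: 53.27
tcp_pos: [0.5016, -0.0582, 0.2071]
orientation: [0.004, 0.001, 1.0, 0.001]
wrist_force: [1.4, -0.9, -1.2]
width: 0.0678
finger_force: 0.0
```

Emit:
play_rows([
  {"x": -10,"y": 38,"z": 0,"yaw": 0,"fingers": 68},
  {"x": 0,"y": 40,"z": 0,"yaw": 0,"fingers": 68},
  {"x": 0,"y": 40,"z": 0,"yaw": 0,"fingers": 68},
  {"x": 0,"y": 40,"z": 0,"yaw": 0,"fingers": 68},
  {"x": 0,"y": 40,"z": 0,"yaw": 0,"fingers": 68},
  {"x": 0,"y": 0,"z": 0,"yaw": 0,"fingers": 68},
  {"x": 0,"y": 0,"z": 0,"yaw": 0,"fingers": 68},
])

```text
clock: 53.85
tcp_pos: [0.5096, 0.1418, 0.2032]
orientation: [-0.0, -0.002, 1.0, -0.0]
wrist_force: [-0.6, -0.4, -0.3]
width: 0.068
finger_force: 0.0
```

```bash
python3 - <<'E'
from look import *
import dl
MODELS['dado']=[(R(.06,.028),.036,1)]; MODELS['ply']=[(R(.055,.03),.024,1)]; MODELS['mitre']=[(M,.038,1)]
look('14',dado=(.422,-.128,0),mitre=(.42,-.322,0),ply=(.4225,-.226,0))
dl.damper('14'); dl.valve('14')
a=cv2.imread('pics/scene14.png')[215:315,270:390]; c=cv2.imread('pics/top14.png')[195:285,320:450]
out=np.zeros((600,780,3),np.uint8); out[:325,:390]=cv2.resize(a,(390,325),interpolation=cv2.INTER_CUBIC); out[:270,390:]=cv2.resize(c,(390,270),interpolation=cv2.INTER_CUBIC); cv2.imwrite('pics/c13.png',out[:330])
E
```

```text
dado ('top', (array([ 0.4234, -0.131 , -0.0103]), 96.6)) ('scene', (array([ 0.4188, -0.1303,  0.0113]), 338.6)) (array([ 0.4179, -0.1301,  0.0074]), 424.6)
mitre ('top', (array([ 0.4183, -0.3212, -0.0545]), 194.3)) ('scene', (array([ 0.4207, -0.3273,  0.0043]), 326.5)) (array([ 0.4205, -0.325 ,  0.0321]), 493.6)
ply ('top', (array([ 0.4241, -0.23  , -0.0058]), 146.7)) ('scene', (array([ 0.4241, -0.2306,  0.005 ]), 420.9)) (array([ 0.4242, -0.2303,  0.0019]), 565.5)
damper [366.025  221.8875] [359 217  14  11  80] [412.52830189 190.18867925] [409 182   8  18 106] [ 0.5526 -0.2514  0.283 ] 16.214850508508913 [-0.27 -0.03  0.22 -0.15  0.02]
scene 66 0.7174212106053035 [0.59282285 0.32776224 0.095     ] [0.58588685 0.19446578 0.095     ]
```

View pics/c13.png

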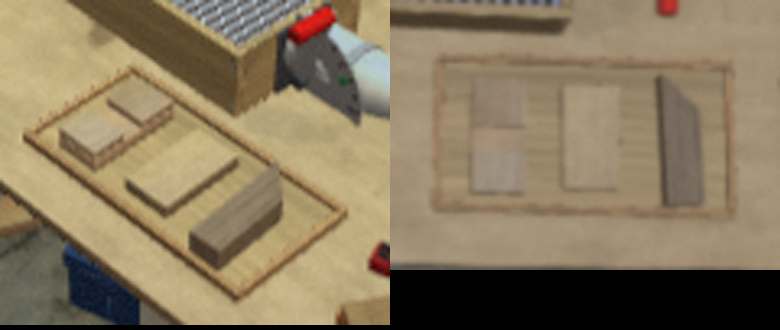

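All three pieces now lie inside the tray rim: dado (497,135), ply (590,137), mitre (680,140). The damper is at 16° and the valve is shut, so I'll hand in.

```bash
python3 -c "
from station import manip
print(manip.close_job())"
```

```text
the job is handed in; nothing more can be done
None
```

The job is handed in and no verdict came back: the three pieces found (dado, mitre, ply) were blown clean on the grille with the damper at about 60° and the valve held at about 40° for over 3 s. By the last pictures they lie flat in the tray, the valve is shut, and the damper is at about 16° (mark 15°).

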